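# Set the banquet centrepiece: index the revolving tray and stand the fallen lantern on it

### The job

First turn the revolving tray (it has an upright brass post to hold it by) until the empty round place clicks to rest in line with the brass pointer on the foot. Then stand the fallen lantern upright on the tabletop and let go of it, and finally take it up again and set it upright, wholly on the empty round place, leaving the tray at that stop. Leave the pillar candle, the tumbler and the tealight holder where they are.

Things in the scene. Friction and masses are not known exactly. Their poses are not given: they have to be found in the camera images.
- tray (a joint): Angle (rad) of the revolving tray about its vertical axis, growing counter-clockwise seen from above. 0 = empty place in line with the pointer. It clicks softly into a stop every 45 degrees (0.785 rad) and, let go, settles into the nearest stop; travel -1.3 to 2.1. It starts one or two stops on the positive side, so it has to be turned clockwise. About 2 N at the post turns it over a stop.
- stand: Fixed foot of the revolving tray: dark disc, 230 mm across, 16 mm high; origin on the tabletop on the tray's vertical axis. On its own -x side a brass pointer bar, 12 mm high, reaches out from under the tray to 204 mm from the axis. At tray angle 0, in the stand's frame, the empty place lies toward -x, the post toward +y, two fixed lanterns toward +x and -y.
- tray_top (a point): Centre of the top of the revolving tray, on its axis, turning with it, 35 mm above the tabletop. White marble disc with a brass edge, 303 mm across, 15 mm thick. It carries, 90 degrees apart, the empty place, the turning post and two black round places with lanterns like the loose one fixed on them (centres 85 mm from the axis, tops 154 mm above the tabletop).
- pointer (a point): End of the brass pointer on the foot: 190 mm from the axis, 12 mm above the tabletop.
- turning_post (a point): Middle of the brass grip on top of the upright turning post, which is fixed to the tray 125 mm from its axis and turns with it. The point is 120 mm above the tabletop; grip 22 mm diameter, from 105 to 135 mm above the tabletop, on a 14 mm rod below.
- empty_place (a point): Centre of the top of the empty place: a flat black disc, 90 mm diameter, 3 mm thick, on the tray 85 mm from its axis; its top is 38 mm above the tabletop. It turns with the tray.
- lantern: The loose lantern, lying on its side on the tabletop: square brass and glass body 46 x 46 x 86 mm with a small white candle inside and a brass knob on its top, 116 mm in all, 0.35 kg. Origin at the centre of its square underside; its own z axis runs from the underside to the knob (horizontal at the start); x and y square to its side faces; its flat top is at z = 86 mm.
- lantern_knob (a point): Centre of the lantern's brass knob, on its axis 104 mm from the underside: a cylinder 16 mm diameter, 24 mm high (from 92 to 116 mm), on a 10 mm neck 6 mm high.
- pillar_candle: Bystander: white pillar candle, 60 mm diameter, 75 mm high, loose; origin at the centre of its underside.
- tumbler: Bystander: clear glass tumbler, 68 mm diameter at the rim, 85 mm high, loose; origin at the centre of its underside.
- tealight: Bystander: low brass tealight holder, 52 mm diameter, 42 mm high, loose; origin at the centre of its underside.
There are look-alikes about, which are no part of the job. Leave any green look-alike of the lantern alone.

How it is judged:
On the way, in this order (a step that is already met when the one before it is completed fails the run):
1. the tray rests at the stop where the empty place is in line with the pointer (value of joint tray between -0.07 and 0.07 rad and velocity of joint tray between -0.1 and 0.1 rad/s), for 0.3 s.
2. the lantern stands upright on the tabletop, let go (angle between lantern's own z axis and vertical below 0.1 rad and height (world z) of lantern between -0.008 and 0.008 m and contact force between lantern and the fingers below 0.05 N and linear speed of lantern below 0.03 m/s), for 0.2 s.
At the end, for the whole second after the job is handed in: The tray is at its stop with the empty place in line with the pointer (within 0.07 rad); the lantern stands upright (within 0.1 rad) on the empty place, its underside's centre within 16 mm of the place's centre sideways and within 5 mm of its top in height, at rest (value of joint tray between -0.07 and 0.07 rad and angle between lantern's own z axis and vertical below 0.1 rad and horizontal distance between lantern and empty_place below 0.016 m and z of lantern in the frame of empty_place between -0.005 and 0.005 m and linear speed of lantern below 0.03 m/s); the robot touches nothing.
It fails at once if a bystander (pillar candle, tumbler or tealight holder) is moved more than 25 mm (distance of any of pillar_candle, tumbler, tealight from where it was at the start of the episode above 0.025 m).
It also fails if it takes over 72 s, if anything falls off the work surface, if the arm or the gripper's body presses on something with over 40 N, if the wrist force passes 120 N, or if a joint passes its speed limit or range.

### The arm

A 6-joint arm with a two-finger parallel gripper is mounted at the origin on the work surface. World frame = base frame: x ahead of the robot, y to its left, z up, the work surface at z = 0. Lengths are in m, angles in rad, forces in N, time in s.
With the tool pointing down it reaches from about 0.3 to 0.875 m from the base axis. Payload 4.2 kg.
Tool frame: the origin (TCP) lies midway between the tips of the shut fingers; the grasp point (between the pads) lies r.grip_point_offset behind it (r.grip_point_offset is the distance from the TCP to the grasp point, in m); y points along the fingers, x is the direction in which the jaws open and shut, and the axes are right-handed (so a half turn about y gives the same grasp; the last joint's range is limited). The gripper opens to 85 mm and grips with 20 to 120 N. Pads are 22 mm wide; open, the fingers measure 114 mm over their backs; the gripper's body (76 mm by 85 mm) begins 54 mm behind the grasp point. The pads swing forward as they close: fully open they stand 13 mm farther back than shut.
Start: joints at [1.227, 0.32, 1.565, -0, 1.257, -0.02], TCP at [0.183, 0.545, 0.209] pointing down, gripper open.
Joint ranges: [-3.11, 3.11], [-0.84, 2.01], [0.21, 2.61], [-1.34, 4.49], [0.05, 2.63], [-2.56, 2.56]. Speed limits (rad/s): [2.57, 2.57, 3.14, 3.14, 3.14, 3.14].

### API

Orientations are given as a unit quaternion [w, x, y, z].
In Python, from rig import r gives the robot as it stands.
- The arm moves only by the tool arm_command, never from a script. Its argument "moves" is one flat list of numbers, 6 for each row, row after row: the shift along the world's x, y, z each as a share of 0.3 m, from -1 to 1, then the turn, a rotation vector about the world's x, y, z each as a share of 60 degrees, from -1 to 1. A call has 1 to 5 rows; each row is the pose to reach, as a shift and turn from the pose measured when the call began; what a row does not reach only later rows make up. A row lasts 1/8 s, in which the tool goes at most 62.5 mm and 10.7 degrees, less where a joint would pass 70% of its speed; a pose out of reach is approached as far as the arm can. A call with a number of a shift or a turn outside -1 to 1 is refused whole. A call with a gripper value outside its range is refused whole. "gripper" is the closure, from 0 (fully open) to 1 (shut), set as the call begins (left out, the last holds). The fingers move at their own pace and stop on an object; "grip_force" is the grip in N (left out, the last holds). Time passes only in rows, so rows that repeat a pose let the fingers close. It gives the time, the measured TCP pose, the force and the opening at its end, in the units of the state.
- r.observe(): the state, without advancing time (a new reading comes with each control period).
- r.grab_frame(name): name is "scene" or "top" or "wrist"; returns a dict with "pixels" (400x640x3 uint8, red, green, blue), "fx", "fy", "cx", "cy" (pixels), "D" ([k1, k2, p1, p2, k3] as OpenCV has them; the pictures are not rectified), "position" and "rotation" of the camera in the world; the wrist camera has in their place "hand_eye" (4x4, takes a point from camera to tool coordinates, whose origin is the TCP and whose axes are the tool frame's). Camera axes: x right, y down, z forward; pixel columns grow to the right and rows downward; lengths in m; the calibration is good to about 2 mm. A picture is of the moment at which its call begins: read the wrist's pose just before it. There is no depth.
- r.hand_in(): hands the job in, once; it reports no verdict.
The state is a dict: "clock": time; "joint_positions": joint angles; "joint_vel": joint speeds; "tau": joint torques, N m; "tool_pos": TCP position; "tool_rot": TCP orientation; "contact_force": force on the tool from outside, world axes, zero at the start; "torque": the same for the moment, N m; "grip_width": opening from 0.0 (shut) to 1.0 (fully open).
Only numpy, scipy, OpenCV 4.12 (cv2) and the standard library are available. Lean on these libraries where they do the work, as an engineer would, in place of code of your own. Each camera call takes 0.05 s, during which the arm holds its last target.

## Working session

There is one attempt and no reset: what is moved stays moved. The work goes in short steps, Python scripts to look and compute and a tool call to move; the robot and the scene stay as the last step left them, time stands still between calls to the robot, and variables do not carry over. Pictures are saved under pics/ and viewed, and the job is handed in when it is done.

Besides the shell and the picture viewer there is one more tool, called after "Call:" by a JSON object that holds its "method" and its "body", one argument or row to a line. arm_command: Moves the arm, as the interface text tells. Shift numbers are shares of 0.3 m and turn numbers shares of 60 degrees, none past 1 either way. Its arguments: {"type":"object","properties":{"moves":{"type":"array","items":{"type":"number"}},"gripper":{"type":"number"},"grip_force":{"type":"number"}},"required":["moves"]}

```bash
ls; mkdir -p pics
python3 - <<'E'
from rig import r
import cv2,json,numpy as np
o=r.observe(); print({k:np.round(v,4).tolist() for k,v in o.items()}, r.grip_point_offset)
for n in ["scene","top","wrist"]:
    f=r.grab_frame(n); cv2.imwrite(f"pics/{n}0.png",f["pixels"][:,:,::-1])
    print(n,{k:np.round(v,4).tolist() for k,v in f.items() if k!="pixels"})
E
```

```text
pics
{'clock': 0.0, 'joint_positions': [1.227, 0.3203, 1.5657, 0.0, 1.2574, -0.02], 'joint_vel': [0.0005, -0.0007, 0.0022, 0.0001, -0.0009, 0.0019], 'tau': [0.0007, -41.5511, -23.4157, -0.0003, 0.0083, -0.0], 'tool_pos': [0.1828, 0.5446, 0.2086], 'tool_rot': [-0.5737, 0.5744, 0.4123, -0.4134], 'contact_force': [0.3518, 0.6281, 0.0405], 'torque': [0.0142, 0.0036, 0.0302], 'grip_width': 1.0055} 0.0187
scene {'fx': 361.8057, 'fy': 361.8057, 'cx': 318.0308, 'cy': 198.0764, 'D': [0.0219, 0.0, 0.0, 0.0, 0.0], 'position': [1.221, -0.0155, 0.6024], 'rotation': [-0.3068, 0.5977, 0.6578, -0.3403]}
top {'fx': 426.8294, 'fy': 426.8294, 'cx': 317.9405, 'cy': 203.6665, 'D': [-0.0159, 0.0, 0.0, 0.0, 0.0], 'position': [0.3857, -0.0725, 1.1664], 'rotation': [0.0386, -0.6997, 0.7129, -0.0268]}
wrist {'fx': 344.4051, 'fy': 344.4051, 'cx': 318.0742, 'cy': 197.6553, 'D': [0.0159, 0.0, 0.0, 0.0, 0.0], 'hand_eye': [[1.0, -0.0006, -0.0002, -0.0006], [0.0001, -0.2638, 0.9646, -0.1646], [-0.0007, -0.9646, -0.2638, 0.0676], [0.0, 0.0, 0.0, 1.0]]}
```

View pics/scene0.png

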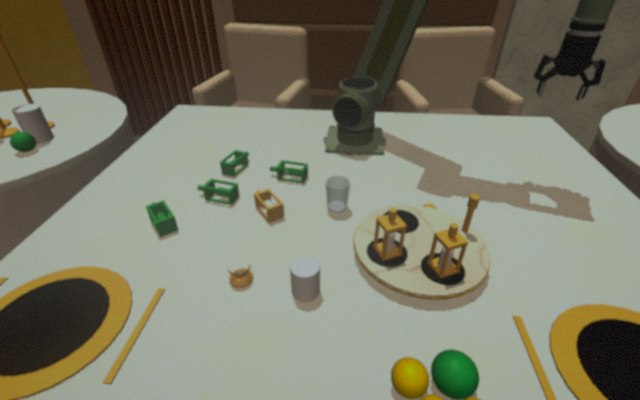

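View pics/top0.png

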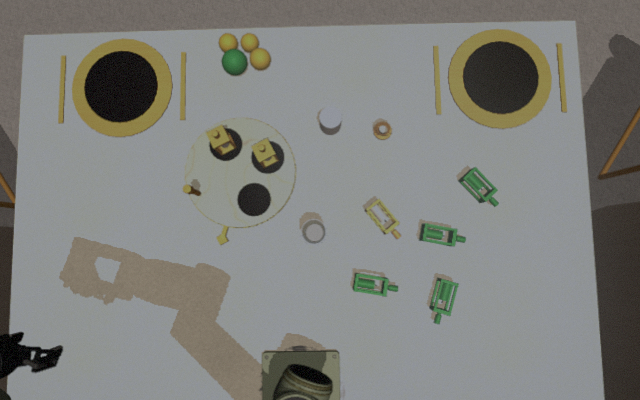

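View pics/wrist0.png

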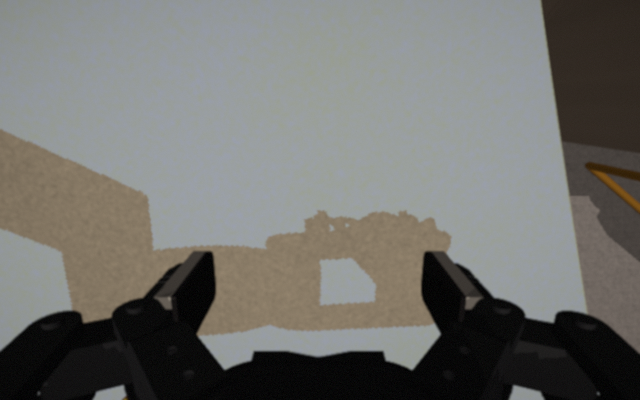

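```bash
cat > h.py <<'E'
import numpy as np, cv2
from scipy.spatial.transform import Rotation as R
from rig import r
def q2R(q): return R.from_quat([q[1],q[2],q[3],q[0]]).as_matrix()
def cam(n):
    o=r.observe(); f=r.grab_frame(n)
    if n=="wrist":
        T=np.eye(4);T[:3,:3]=q2R(o["tool_rot"]);T[:3,3]=o["tool_pos"]
        T=T@np.array(f["hand_eye"]); f["P"]=T[:3,3];f["R"]=T[:3,:3]
    else:
        f["P"]=np.array(f["position"]); f["R"]=q2R(f["rotation"])
    f["K"]=np.array([[f["fx"],0,f["cx"]],[0,f["fy"],f["cy"]],[0,0,1]]);f["D"]=np.array(f["D"]);return f
def ray(f,uv):
    p=cv2.undistortPoints(np.array(uv,float).reshape(-1,1,2),f["K"],f["D"]).reshape(-1,2)
    return np.c_[p,np.ones(len(p))]@f["R"].T
def onz(f,uv,z):
    d=ray(f,uv); return f["P"]+d*((z-f["P"][2])/d[:,2])[:,None]
def proj(f,X):
    Rc=f["R"].T; t=-Rc@f["P"]
    return cv2.projectPoints(np.array(X,float).reshape(-1,3),cv2.Rodrigues(Rc)[0],t,f["K"],f["D"])[0].reshape(-1,2)
def tri(fs,uvs):
    A=np.zeros((3,3));b=np.zeros(3)
    for f,uv in zip(fs,uvs):
        d=ray(f,[uv])[0];d/=np.linalg.norm(d);M=np.eye(3)-np.outer(d,d);A+=M;b+=M@f["P"]
    return np.linalg.solve(A,b)
E
python3 - <<'E'
from h import *
o=r.observe(); print(np.round(q2R(o["tool_rot"]),3))
f=cam("top");im=f["pixels"][:,:,::-1]
c=im[100:260,170:330]; cv2.imwrite("pics/topA.png",cv2.resize(c,(800,800),interpolation=cv2.INTER_CUBIC)[:600 and 800][:800:1][:, :][:600])
cv2.imwrite("pics/topA.png",cv2.resize(im[108:258,170:350],(720,600),interpolation=cv2.INTER_CUBIC))
cv2.imwrite("pics/topB.png",cv2.resize(im[180:255,350:450],(800,600),interpolation=cv2.INTER_CUBIC))
s=cam("scene");im=s["pixels"][:,:,::-1]
cv2.imwrite("pics/scA.png",cv2.resize(im[180:300,340:500],(800,600),interpolation=cv2.INTER_CUBIC))
cv2.imwrite("pics/scB.png",cv2.resize(im[170:245,230:330],(800,600),interpolation=cv2.INTER_CUBIC))
E
```

```text
[[ 0.318 -0.    -0.948]
 [ 0.948 -0.001  0.318]
 [-0.001 -1.     0.   ]]
```

View pics/topA.png

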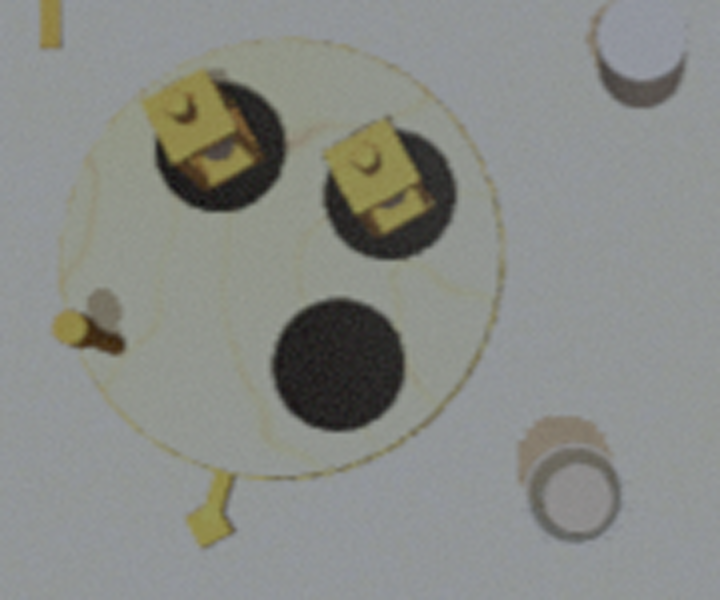

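View pics/topB.png

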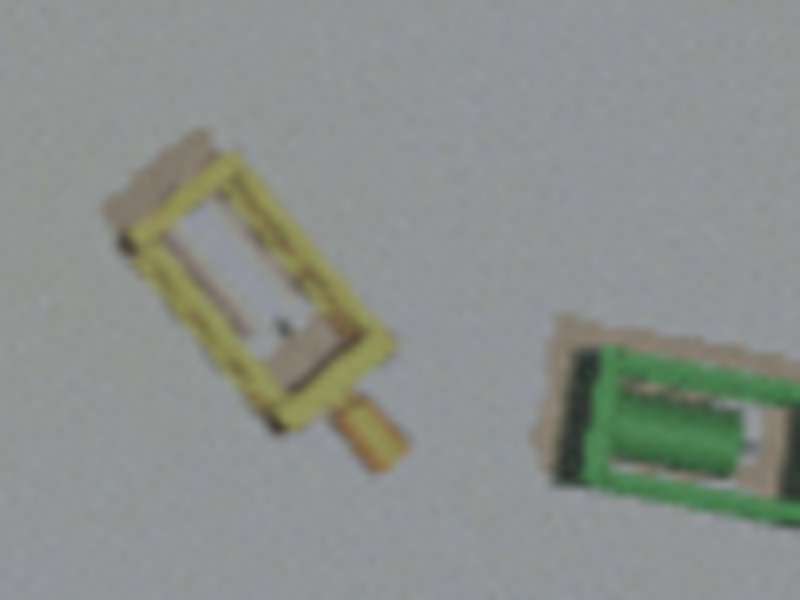

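View pics/scA.png

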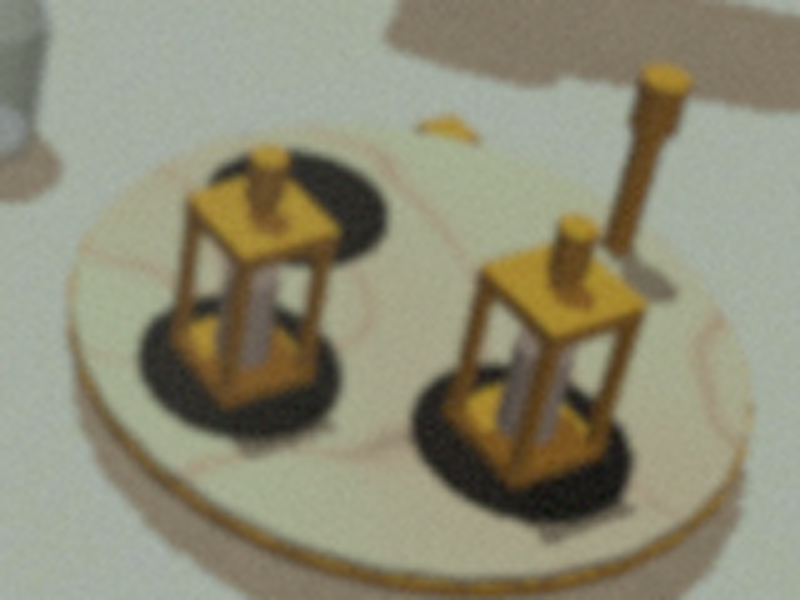

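View pics/scB.png

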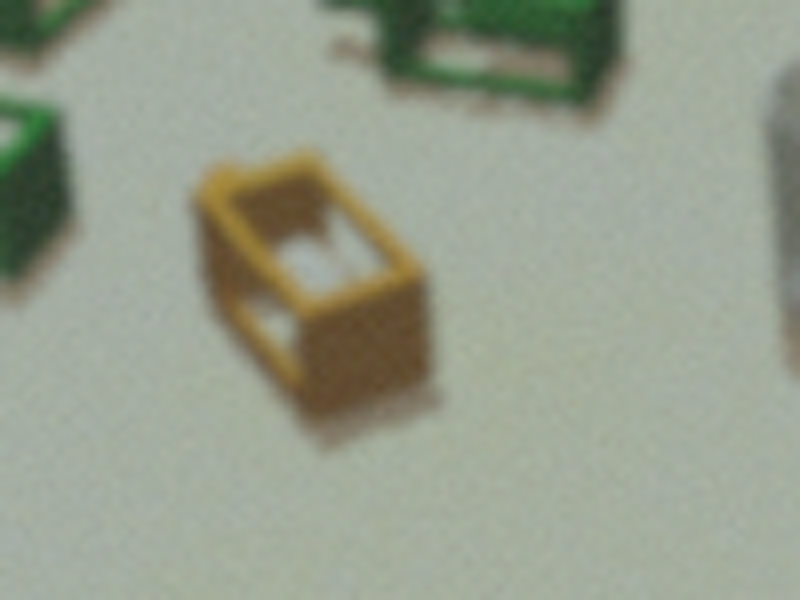

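Run:
```python
from h import *
f=cam("top")
g=lambda U,s,o:[((U[0]+.5)/s-.5+o[0]),((U[1]+.5)/s-.5+o[1])]
A=lambda U,z:onz(f,[g(U,4,(170,108))],z)[0].round(4)
e=A((339,365),.038);l1=A((221,147),.038);l2=A((390,193),.038);c=A((282,258),.035)
p=A((211,523),.012);po=A((71,328),.135);pil=A((643,36),.075);tu=A((575,496),.085);tip=A((208,547),.012)
print("empty",e,"l1",l1,"l2",l2,"c",c,"mid e-l1",(e+l1)/2,"ptr",p,tip,"post",po,"pillar",pil,"tumb",tu)
ax=((e+l1)/2)[:2]
an=lambda v:np.degrees(np.arctan2(*(v[:2]-ax)[::-1]))
for n,v in dict(e=e,l1=l1,l2=l2,p=p,post=po).items(): print(n,an(v),np.linalg.norm(v[:2]-ax))
print("tealight",onz(f,[[382,129]],.042))
c4=np.array([onz(f,[g(U,8,(350,180))],.046)[0] for U in [(237,150),(122,238),(283,430),(397,343)]])
print(c4.round(4)); b=c4[:2].mean(0);t=c4[2:].mean(0);print("base",b,"top",t,np.linalg.norm(t-b),np.linalg.norm(c4[0]-c4[1]),np.linalg.norm(c4[2]-c4[3]),"yaw",np.degrees(np.arctan2(*(t-b)[:2][::-1])))
print("knobend",onz(f,[g((392,462),8,(350,180))],.023))
s=cam("scene")
c4=np.array([onz(s,[g(U,8,(230,170))],.046)[0] for U in [(430,270),(302,316),(195,190),(315,148)]])
print(c4.round(4)); b=c4[:2].mean(0);t=c4[2:].mean(0);print("base",b,"top",t,np.linalg.norm(t-b),np.linalg.norm(c4[0]-c4[1]),"yaw",np.degrees(np.arctan2(*(t-b)[:2][::-1])))
S=lambda U,z:onz(s,[g(U,5,(340,180))],z)[0].round(4)
print("post scene",S((665,80),.135),"e lantern knobs",S((270,155),.154),S((576,224),.154))
```

```text
empty [0.5068 0.1145 0.038 ] l1 [0.6565 0.194  0.038 ] l2 [0.6224 0.0797 0.038 ] c [0.5802 0.1532 0.035 ] mid e-l1 [0.58165 0.15425 0.038  ] ptr [0.4037 0.2063 0.012 ] [0.3875 0.2083 0.012 ] post [0.5224 0.2632 0.135 ] pillar [ 0.7154 -0.092   0.075 ] tumb [ 0.4155 -0.0426  0.085 ]
e -152.02892141757218 0.08475013274325885
l1 27.971078582427847 0.08475013274325885
l2 -61.33840983186173 0.08496037311594151
p 163.69591322152826 0.18540605437795174
post 118.53856114194224 0.12401880905733614
tealight [[ 0.68817933 -0.23035899  0.042     ]]
[[ 0.5009 -0.2164  0.046 ]
 [ 0.4726 -0.1778  0.046 ]
 [ 0.4087 -0.2286  0.046 ]
 [ 0.4364 -0.2667  0.046 ]]
base [ 0.48673611 -0.19709632  0.046     ] top [ 0.42251683 -0.24763375  0.046     ] 0.08171994547486446 0.04788833148577546 0.04715881048638177 yaw -141.79898465532887
knobend [[ 0.39782374 -0.26764749  0.023     ]]
[[ 0.4752 -0.1807  0.046 ]
 [ 0.5033 -0.2169  0.046 ]
 [ 0.4374 -0.2677  0.046 ]
 [ 0.4086 -0.2326  0.046 ]]
base [ 0.48924858 -0.19879247  0.046     ] top [ 0.42298904 -0.25017172  0.046     ] 0.0838460144873201 0.04588119493728174 yaw -142.20913397439327
post scene [0.5263 0.2623 0.135 ] e lantern knobs [0.6238 0.0792 0.154 ] [0.657  0.1932 0.154 ]
```

Call:
{"method": "arm_command", "body": {
  "moves": [0.57,-0.47,0,0,0,-0.72,0.57,-0.47,0,0,0,-0.72,0.57,-0.47,0,0,0,-0.72,0.57,-0.47,0,0,0,-0.72,0.57,-0.47,0,0,0,-0.72]
}}

```text
clock: 0.98
tool_pos: [0.3555, 0.4026, 0.2093]
tool_rot: [-0.686, 0.686, 0.171, -0.171]
contact_force: [-0.6, 0.5, 0.1]
grip_width: 0.999
```

```bash
cat > st.py <<'E'
from h import *
import sys
o=r.observe();M=q2R(o["tool_rot"])
print(o["clock"],np.round(o["tool_pos"],4),"xang",np.degrees(np.arctan2(M[1,0],M[0,0])).round(2),"ydir",M[:,1].round(3),"F",np.round(o["contact_force"],2),"w",o["grip_width"],"q",np.round(o["joint_positions"],3))
if len(sys.argv)>1:
    t=np.array([float(v) for v in sys.argv[1:4]]); print("shift shares",((t-o["tool_pos"])/.3).round(4), "yaw share",(((float(sys.argv[4])-np.degrees(np.arctan2(M[1,0],M[0,0]))))/60).round(4) if len(sys.argv)>4 else "")
E
python3 st.py 0.525 0.263 0.15 28.5
```

```text
0.975 [0.3555 0.4026 0.2093] xang 28.04 ydir [-0. -0. -1.] F [-0.59  0.5   0.14] w 0.9986776982868582 q [ 0.826  0.26   1.65  -0.     1.231  0.337]
shift shares [ 0.5651 -0.4654 -0.1977] yaw share 0.0077
```

Call:
{"method": "arm_command", "body": {
  "moves": [0.565,-0.465,0,0,0,0,0.565,-0.465,0,0,0,0,0.565,-0.465,0,0,0,0,0.565,-0.465,0,0,0,0,0.565,-0.465,0,0,0,0]
}}

```text
clock: 1.6
tool_pos: [0.526, 0.2627, 0.2089]
tool_rot: [0.686, -0.686, -0.171, 0.171]
contact_force: [0.4, -0.4, -0.1]
grip_width: 0.998
```

```bash
python3 st.py 0.525 0.263 0.106 28.5
python3 - <<'E'
from h import *
f=cam("wrist"); im=f["pixels"][:,:,::-1].copy()
for X in [[.5245,.263,.135],[.5245,.263,.105],[.525,.263,.035]]:
    u=proj(f,X)[0]; print(u); cv2.circle(im,tuple(int(v) for v in u),3,(0,0,255),1)
cv2.imwrite("pics/w1.png",im)
E
```

```text
1.6 [0.526  0.2627 0.2089] xang 28.0 ydir [-0. -0. -1.] F [ 0.42 -0.37 -0.06] w 0.9982600029006544 q [ 0.444  0.341  1.535  0.     1.267 -0.045]
shift shares [-0.0034  0.0011 -0.3429] yaw share 0.0084
[318.03382225 198.60703043]
[318.08440969 188.63686058]
[318.61159818 172.12710176]
```

View pics/w1.png

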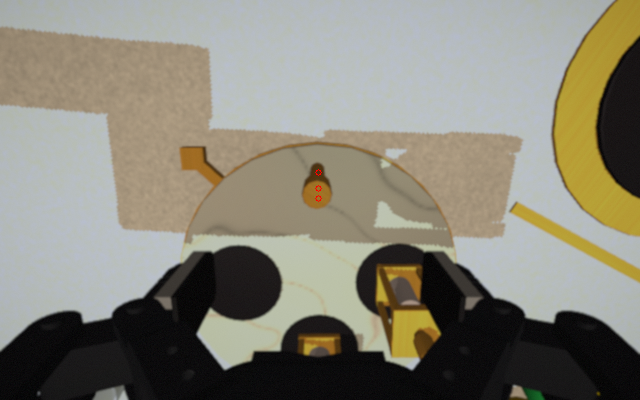

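Call:
{"method": "arm_command", "body": {
  "moves": [0,0.004,-0.18,0,0,0,0,0.004,-0.35,0,0,0,0,0.004,-0.35,0,0,0]
}}

```text
clock: 2.02
tool_pos: [0.5208, 0.2649, 0.1005]
tool_rot: [-0.685, 0.686, 0.169, -0.176]
contact_force: [-0.0, -0.3, 0.1]
grip_width: 0.998
```

Call:
{"method": "arm_command", "body": {
  "moves": [0,0,0,0,0,0,0,0,0,0,0,0,0,0,0,0,0,0,0,0,0,0,0,0,0,0,0,0,0,0],
  "gripper": 0.75,
  "grip_force": 20
}}

```text
clock: 2.65
tool_pos: [0.5216, 0.2654, 0.1019]
tool_rot: [0.686, -0.686, -0.17, 0.175]
contact_force: [-1.2, 0.2, 5.5]
grip_width: 0.252
```

```bash
python3 st.py 0.617 0.273 0.106 -16.5
python3 - <<'E'
from h import *
f=cam("wrist"); cv2.imwrite("pics/w2.png",f["pixels"][:,:,::-1])
E
```

```text
2.65 [0.5216 0.2654 0.1019] xang 28.21 ydir [-0.007 -0.002 -1.   ] F [-1.23  0.24  5.5 ] w 0.2517485793060319 q [ 0.45   0.425  1.69   0.002  1.034 -0.043]
shift shares [0.3179 0.0253 0.0136] yaw share -0.7451
```

View pics/w2.png

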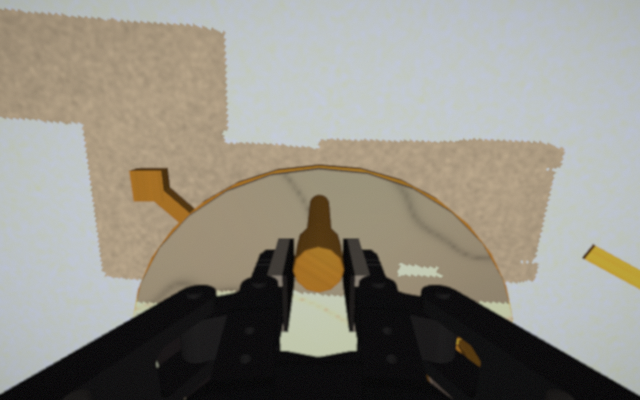

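Run:
```python
import numpy as np
p=lambda a:np.array([.5815+.1265*np.cos(np.radians(a)),.1535+.1265*np.sin(np.radians(a))])
a0=118.3
for k in range(1,11): print(k,((p(a0-4.5*k)-p(a0))/.3).round(3),((p(a0-4.5*k)-p(a0-22.5))/.3).round(3),-4.5*k/60)
```

```text
1 [0.03  0.015] [-0.128 -0.034] -0.075
2 [0.061 0.027] [-0.097 -0.022] -0.15
3 [0.092 0.036] [-0.065 -0.012] -0.225
4 [0.125 0.044] [-0.033 -0.005] -0.3
5 [0.157 0.048] [0. 0.] -0.375
6 [0.19 0.05] [0.033 0.002] -0.45
7 [0.223 0.05 ] [0.066 0.002] -0.525
8 [0.256 0.047] [ 0.099 -0.002] -0.6
9 [0.289 0.041] [ 0.132 -0.007] -0.675
10 [0.321 0.033] [ 0.164 -0.016] -0.75
```

Call:
{"method": "arm_command", "body": {
  "moves": [0.03,0.015,0,0,0,-0.075,0.06,0.027,0,0,0,-0.15,0.092,0.036,0,0,0,-0.225,0.125,0.044,0,0,0,-0.3,0.157,0.048,0,0,0,-0.375]
}}

```text
clock: 3.32
tool_pos: [0.5684, 0.2806, 0.102]
tool_rot: [0.707, -0.705, -0.031, 0.037]
contact_force: [-1.2, 2.6, 1.7]
grip_width: 0.25
```

```bash
python3 st.py 0.6173 0.2745 0.104 -16.5
```

```text
3.325 [0.5684 0.2806 0.102 ] xang 5.54 ydir [-0.009  0.002 -1.   ] F [-1.15  2.6   1.69] w 0.25025336544370835 q [0.437 0.494 1.569 0.007 1.086 0.337]
shift shares [ 0.1631 -0.0202  0.0067] yaw share -0.3673
```

Call:
{"method": "arm_command", "body": {
  "moves": [0.033,0.002,0,0,0,-0.075,0.066,0.002,0,0,0,-0.15,0.099,-0.002,0,0,0,-0.22,0.132,-0.008,0,0,0,-0.3,0.164,-0.018,0,0,0,-0.37]
}}

```text
clock: 3.95
tool_pos: [0.6182, 0.2765, 0.102]
tool_rot: [0.702, -0.697, 0.106, -0.101]
contact_force: [0.3, 4.0, 1.0]
grip_width: 0.252
```

```bash
python3 st.py 0.6173 0.2745 0.104 -16.5;  python3 - <<'E'
from h import *
f=cam("top"); cv2.imwrite("pics/t2.png",cv2.resize(f["pixels"][108:258,150:330,::-1],(720,600),interpolation=cv2.INTER_CUBIC))
E
```

```text
3.95 [0.6182 0.2765 0.102 ] xang -16.85 ydir [-0.007  0.008 -1.   ] F [0.3  3.98 0.99] w 0.2517993629615107 q [0.398 0.555 1.458 0.011 1.132 0.688]
shift shares [-0.003  -0.0065  0.0066] yaw share 0.0058
```

View pics/t2.png

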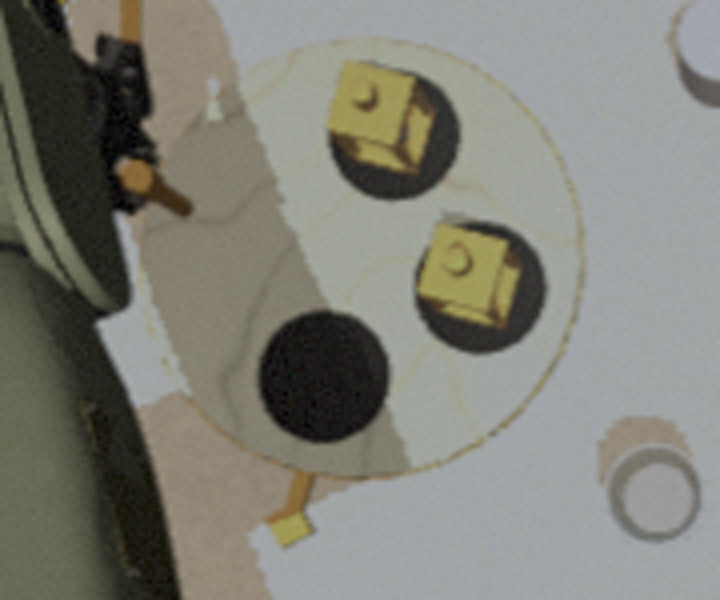

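The empty place now lies above the pointer. I'll let go of the post and go up.

Call:
{"method": "arm_command", "body": {
  "moves": [0,0,0,0,0,0,0,0,0,0,0,0,0,0,0,0,0,0,0,0,0,0,0,0,0,0,0,0,0,0],
  "gripper": 0
}}

```text
clock: 4.62
tool_pos: [0.6198, 0.2758, 0.1021]
tool_rot: [0.702, -0.697, 0.106, -0.102]
contact_force: [0.2, 0.3, -0.9]
grip_width: 1.002
```

Call:
{"method": "arm_command", "body": {
  "moves": [0,0,0.2,0,0,0,0,0,0.4,0,0,0,0,0,0.5,0,0,0]
}}

```text
clock: 5.0
tool_pos: [0.6207, 0.2762, 0.2565]
tool_rot: [0.703, -0.696, 0.104, -0.104]
contact_force: [-0.1, -0.8, -1.3]
grip_width: 1.002
```

```bash
python3 st.py;  python3 - <<'E'
from h import *
f=cam("top"); cv2.imwrite("pics/t3.png",cv2.resize(f["pixels"][108:258,150:330,::-1],(720,600),interpolation=cv2.INTER_CUBIC))
E
```

```text
5.0 [0.6207 0.2762 0.2565] xang -16.92 ydir [ 0.002  0.01  -1.   ] F [-0.11 -0.8  -1.34] w 1.0015788101989271 q [0.397 0.466 1.218 0.009 1.452 0.692]
```

View pics/t3.png

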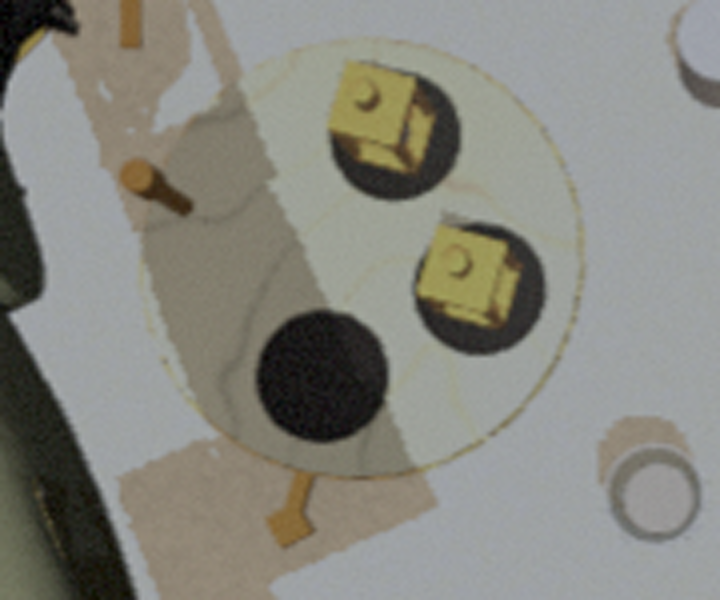

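```bash
python3 - <<'E'
from h import *
f=cam("top")
g=lambda U:[((U[0]+.5)/4-.5+150),((U[1]+.5)/4-.5+108)]
A=lambda U,z:onz(f,[g(U)],z)[0]
e=A((323,375),.038);l1=A((395,135),.038);l2=A((480,288),.038);p=A((291,526),.012);po=A((138,178),.135)
ax=np.array([.5815,.1535]); an=lambda v:np.degrees(np.arctan2(*(v[:2]-ax)[::-1]))
for n,v in dict(e=e,l1=l1,l2=l2,p=p,post=po).items(): print(n,v.round(4),an(v),np.linalg.norm(v[:2]-ax))
D=[(.3203,1.5657,.5745,.2086),(.26,1.65,.5371,.2093),(.341,1.535,.588,.2089),(.425,1.69,.5853,.1019),(.494,1.569,.6339,.102),(.555,1.458,.6773,.102),(.466,1.218,.6794,.2565)]
M=[];b=[]
for q2,q3,rr,z in D:
    s=q2+q3
    M+= [[1,np.sin(q2),np.sin(s),np.cos(s),0],[0,np.cos(q2),np.cos(s),-np.sin(s),1]]; b+=[rr,z]
x,res,_,_=np.linalg.lstsq(np.array(M),np.array(b),rcond=None);print(x.round(4),res)
E
python3 st.py 0.44 -0.23 0.3 -52
```

```text
e [0.5013 0.1788 0.038 ] 162.4912678533192 0.08406107014418658
l1 [0.6633 0.1302 0.038 ] -15.909880556121417 0.08504315198325749
l2 [0.5577 0.0734 0.038 ] -106.51822426644489 0.08357272195962243
p [0.4017 0.2063 0.012 ] 163.64617811382357 0.18742166201141353
post [0.616  0.2723 0.135 ] 73.78948029502679 0.1237600724532011
[-0.      0.5926  0.4199  0.0351 -0.1904] [1.35160548e-06]
5.1 [0.6214 0.2765 0.2572] xang -16.92 ydir [ 0.004  0.011 -1.   ] F [ 0.34 -0.12  0.74] w 1.0049637492257146 q [0.397 0.465 1.218 0.009 1.45  0.692]
shift shares [-0.6048 -1.6884  0.1426] yaw share -0.5847
```

Call:
{"method": "arm_command", "body": {
  "moves": [-0.3,-0.85,0.1,0,0,-0.58,-0.3,-0.85,0.1,0,0,-0.58,-0.3,-0.85,0.1,0,0,-0.58,-0.3,-0.85,0.1,0,0,-0.58,-0.3,-0.85,0.1,0,0,-0.58]
}}

```text
clock: 5.72
tool_pos: [0.5298, 0.019, 0.2867]
tool_rot: [0.639, -0.632, 0.307, -0.311]
contact_force: [0.2, 0.3, 0.9]
grip_width: 1.001
```

```bash
python3 st.py 0.42 -0.25 0.24 -52
```

```text
5.725 [0.5298 0.019  0.2867] xang -51.88 ydir [ 0.009  0.006 -1.   ] F [0.22 0.31 0.85] w 1.0011355452038075 q [0.01  0.204 1.531 0.006 1.398 0.915]
shift shares [-0.3661 -0.8967 -0.1557] yaw share -0.002
```

Call:
{"method": "arm_command", "body": {
  "moves": [-0.37,-0.9,-0.15,0,0,0,-0.37,-0.9,-0.15,0,0,0,-0.37,-0.9,-0.15,0,0,0,-0.37,-0.9,-0.15,0,0,0,-0.37,-0.9,-0.15,0,0,0]
}}

```text
clock: 6.35
tool_pos: [0.4178, -0.2522, 0.2402]
tool_rot: [0.639, -0.632, 0.308, -0.31]
contact_force: [0.9, 0.3, -0.2]
grip_width: 0.997
```

```bash
python3 st.py
python3 - <<'E'
from h import *
f=cam("wrist"); cv2.imwrite("pics/w3.png",f["pixels"][:,:,::-1])
E
```

```text
6.35 [ 0.4178 -0.2522  0.2402] xang -51.88 ydir [ 0.007  0.008 -1.   ] F [ 0.92  0.32 -0.19] w 0.9968318739145576 q [-0.574  0.161  1.701  0.011  1.277  0.328]
```

View pics/w3.png

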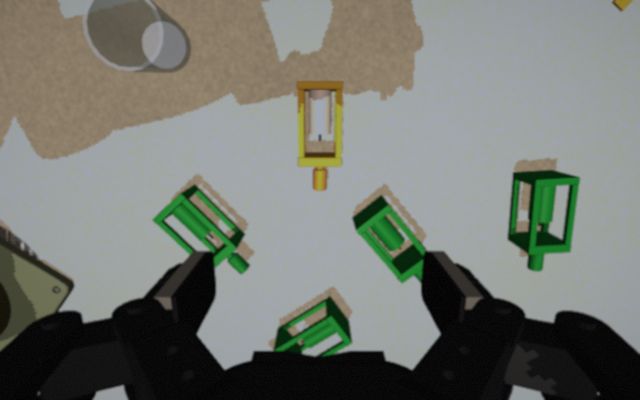

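Run:
```python
from h import *
f=cam("wrist"); im=f["pixels"][:,:,::-1].copy()
h=np.array([np.cos(np.radians(38)),np.sin(np.radians(38)),0]);k=-h;n=np.array([-k[1],k[0],0])
P=np.array([.4553,-.2234,0])
for nm,uv,z in [("base edge",(320,86),.046),("base edgeU",(320,82),.046),("top edge",(320,164),.046),("topL",(298,163),.046),("topR",(342,163),.046),("baseL",(297,84),.046),("baseR",(343,84),.046),("knobend",(320,190),.023),
  ("gL c1",(195,187),.046),("gL",(153,220),.046),("gL",(212,264),.046),("gL",(243,234),.046),("gLknob",(243,270),.02),
  ("gR",(382,198),.046),("gR",(353,212),.046),("gR",(405,282),.046),("gR far",(428,255),.046),("gB",(333,298),.046),("gB",(278,340),.046)]:
    X=onz(f,[uv],z)[0]; d=X-P; print(nm,X.round(4),"along k",(d@k).round(4),"lat",(d@n).round(4))
```

```text
base edge [ 0.4818 -0.2063  0.046 ] along k -0.0314 lat 0.0028
base edgeU [ 0.4847 -0.204   0.046 ] along k -0.0352 lat 0.0028
top edge [ 0.4205 -0.2542  0.046 ] along k 0.0464 lat 0.0028
topL [ 0.4072 -0.2353  0.046 ] along k 0.0453 lat -0.0202
topR [ 0.4355 -0.2717  0.046 ] along k 0.0453 lat 0.0259
baseL [ 0.4693 -0.1872  0.046 ] along k -0.0333 lat -0.0199
baseR [ 0.4972 -0.223   0.046 ] along k -0.0333 lat 0.0255
knobend [ 0.394 -0.275  0.023] along k 0.0801 lat 0.0029
gL c1 [ 0.319  -0.1643  0.046 ] along k 0.0711 lat -0.1305
gL [ 0.2595 -0.1483  0.046 ] along k 0.1081 lat -0.1797
gL [ 0.2549 -0.2281  0.046 ] along k 0.1608 lat -0.1196
gL [ 0.3064 -0.2351  0.046 ] along k 0.1246 lat -0.0825
gLknob [ 0.2561 -0.2633  0.02  ] along k 0.1815 lat -0.0912
gR [ 0.4324 -0.3295  0.046 ] along k 0.0834 lat 0.0696
gR [ 0.4011 -0.315   0.046 ] along k 0.0991 lat 0.0388
gR [ 0.3727 -0.4156  0.046 ] along k 0.1835 lat 0.1006
gR far [ 0.4138 -0.4136  0.046 ] along k 0.1498 lat 0.1243
gB [ 0.3055 -0.3633  0.046 ] along k 0.2042 lat 0.018
gB [ 0.2201 -0.3464  0.046 ] along k 0.261 lat -0.0479
```

Call:
{"method": "arm_command", "body": {
  "moves": [-0.03,-0.03,-0.1,0.3,-0.385,0,-0.06,-0.057,-0.25,0.3,-0.385,0,-0.063,-0.057,-0.4,0.3,-0.385,0,-0.063,-0.057,-0.4,0.3,-0.385,0,-0.063,-0.057,-0.4,0.3,-0.385,0]
}}

```text
clock: 7.08
tool_pos: [0.3993, -0.2708, 0.1206]
tool_rot: [0.778, -0.451, 0.221, -0.379]
contact_force: [0.3, -0.5, 0.1]
grip_width: 0.999
```

```bash
python3 st.py .4463 -.2323 .0158
python3 - <<'E'
from h import *
f=cam("wrist"); cv2.imwrite("pics/w4.png",f["pixels"][:,:,::-1])
h=np.array([np.cos(np.radians(38)),np.sin(np.radians(38)),0]);k=-h;n=np.array([-k[1],k[0],0])
P=np.array([.4553,-.2234,0])
im=f["pixels"][:,:,::-1].copy()
B=P-.040*k+.0015*n
for s in (0,.086):
  for l in (-.023,.023):
    for z in (0,.046):
      u=proj(f,B+s*k+l*n+[0,0,z])[0]; cv2.circle(im,tuple(int(v) for v in u),3,(0,0,255) if z else (255,0,0),1)
cv2.imwrite("pics/w4.png",im)
E
```

```text
7.075 [ 0.3993 -0.2708  0.1206] xang -52.02 ydir [ 0.39   0.307 -0.868] F [ 0.31 -0.52  0.12] w 0.9986123621617405 q [-0.978  0.278  2.011  0.631  0.996 -0.459]
shift shares [ 0.1566  0.1284 -0.3492] yaw share
```

View pics/w4.png

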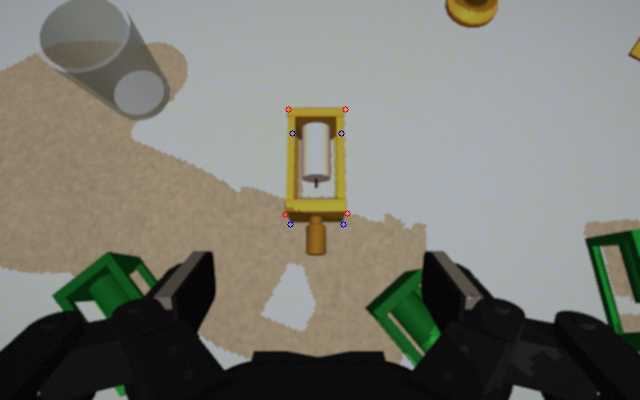

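Call:
{"method": "arm_command", "body": {
  "moves": [0.055,0.045,-0.12,0,0,0,0.11,0.09,-0.24,0,0,0,0.14,0.115,-0.31,0,0,0,0.157,0.128,-0.345,0,0,0,0.157,0.128,-0.345,0,0,0]
}}

```text
clock: 7.75
tool_pos: [0.4483, -0.2323, 0.0188]
tool_rot: [0.778, -0.452, 0.218, -0.379]
contact_force: [0.6, 0.5, -0.4]
grip_width: 1.0
```

```bash
python3 st.py .4463 -.2323 .0158
python3 - <<'E'
from h import *
f=cam("wrist"); cv2.imwrite("pics/w5.png",f["pixels"][:,:,::-1])
E
```

```text
7.75 [ 0.4483 -0.2323  0.0188] xang -51.82 ydir [ 0.392  0.305 -0.868] F [ 0.64  0.48 -0.38] w 1.0003068753473108 q [-0.842  0.439  2.118  0.832  0.734 -0.613]
shift shares [-0.0068 -0.     -0.0099] yaw share
```

View pics/w5.png

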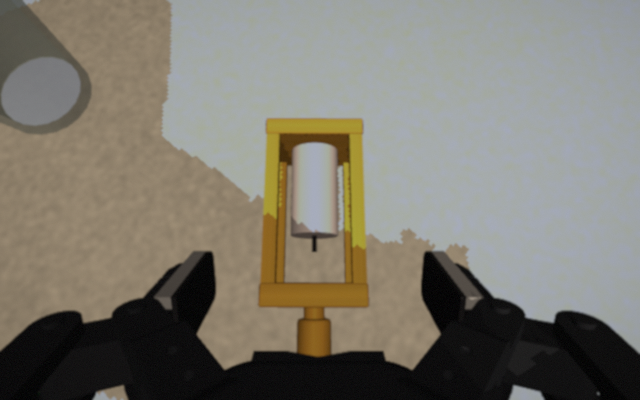

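Call:
{"method": "arm_command", "body": {
  "moves": [0,0,0,0,0,0,0,0,0,0,0,0,0,0,0,0,0,0,0,0,0,0,0,0,0,0,0,0,0,0],
  "gripper": 1,
  "grip_force": 40
}}

```text
clock: 8.43
tool_pos: [0.4478, -0.2329, 0.0199]
tool_rot: [0.778, -0.452, 0.218, -0.379]
contact_force: [-4.2, 0.3, 7.6]
grip_width: 0.52
```

```bash
python3 st.py
python3 - <<'E'
from h import *
f=cam("wrist"); cv2.imwrite("pics/w6.png",f["pixels"][:,:,::-1])
E
```

```text
8.425 [ 0.4478 -0.2329  0.0199] xang -51.83 ydir [ 0.393  0.305 -0.868] F [-4.2   0.3   7.59] w 0.5201852790968072 q [-0.845  0.437  2.118  0.831  0.736 -0.613]
```

View pics/w6.png

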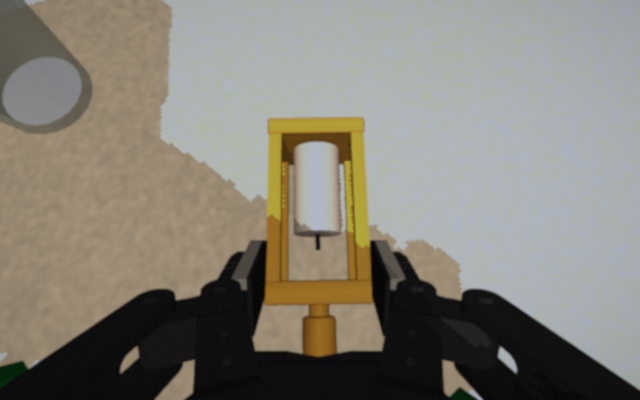

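Call:
{"method": "arm_command", "body": {
  "moves": [0,0,0.1,0,0,0,0,0,0.2,0,0,0,0,0,0.27,0,0,0,0,0,0.27,0,0,0]
}}

```text
clock: 8.98
tool_pos: [0.448, -0.2338, 0.1018]
tool_rot: [0.777, -0.453, 0.217, -0.38]
contact_force: [0.9, -0.3, -4.3]
grip_width: 0.519
```

```bash
python3 st.py
python3 - <<'E'
from h import *
h=np.array([np.cos(np.radians(38)),np.sin(np.radians(38)),0]);k=-h;n=np.array([-k[1],k[0],0])
P=np.array([.4553,-.2234,0]);B=P-.040*k+.0015*n+[0,0,.023]
T0=np.array([.4478,-.2329,.0199]); d=T0-B
ax=np.cross(k,[0,0,1]); print("axis",ax)
o=r.observe()
Bc=B+(o["tool_pos"]-T0)
# rotate about lantern grasp point centre G
M=q2R(o["tool_rot"]); a=M[:,1]; G=o["tool_pos"]-.022*a; 
for ang in (22.5,45,67.5,90):
    Q=R.from_rotvec(np.radians(ang)*ax).as_matrix(); T=G+Q@(o["tool_pos"]-G); Bn=G+Q@(Bc-G)
    print(ang,"tcp",T.round(4),"shift",((T-o["tool_pos"])/.3).round(3),"turn",(ang/60*ax).round(3),"base",Bn.round(4))
E
```

```text
8.975 [ 0.448  -0.2338  0.1018] xang -51.84 ydir [ 0.394  0.302 -0.868] F [ 0.87 -0.32 -4.29] w 0.5194549790385592 q [-0.845  0.305  2.034  0.69   0.891 -0.41 ]
axis [-0.61566148  0.78801075  0.        ]
22.5 tcp [ 0.4415 -0.2388  0.0991] shift [-0.021 -0.017 -0.009] turn [-0.231  0.296  0.   ] base [ 0.4793 -0.2076  0.0821]
45 tcp [ 0.4348 -0.2441  0.0997] shift [-0.044 -0.034 -0.007] turn [-0.462  0.591  0.   ] base [ 0.4645 -0.2192  0.0653]
67.5 tcp [ 0.4287 -0.2488  0.1035] shift [-0.064 -0.05   0.006] turn [-0.693  0.887  0.   ] base [ 0.4458 -0.2338  0.0569]
90 tcp [ 0.4243 -0.2523  0.11  ] shift [-0.079 -0.062  0.027] turn [-0.923  1.182  0.   ] base [ 0.4259 -0.2493  0.0582]
```

Call:
{"method": "arm_command", "body": {
  "moves": [0.02,0.015,0.03,-0.11,0.14,0,0.03,0.02,0.05,-0.22,0.28,0,0.03,0.03,0.05,-0.33,0.42,0,0.04,0.03,0.05,-0.46,0.59,0,0.04,0.03,0.05,-0.46,0.59,0]
}}

```text
clock: 9.6
tool_pos: [0.4609, -0.2232, 0.1152]
tool_rot: [-0.546, 0.716, -0.345, 0.264]
contact_force: [-0.5, 0.2, -3.6]
grip_width: 0.518
```

```bash
python3 st.py
```

```text
9.6 [ 0.4609 -0.2232  0.1152] xang -51.46 ydir [-0.206 -0.165 -0.964] F [-0.52  0.24 -3.57] w 0.5179973902479358 q [-0.326  0.38   1.762 -0.245  1.158  0.689]
```

```bash
cat > up.py <<'E'
from h import *
h=np.array([np.cos(np.radians(38)),np.sin(np.radians(38)),0]);k=-h;n=np.array([-k[1],k[0],0])
P=np.array([.4553,-.2234,0]);B=P-.040*k+.0015*n+[0,0,.023]
T0=np.array([.4478,-.2329,.0199]);R0=q2R([0.778,-0.452,0.218,-0.379]);R0=R.from_matrix(R0).as_matrix()
d=R0.T@(B-T0); kt=R0.T@k
ax=np.cross(k,[0,0,1])
Rt=R.from_rotvec(np.pi/2*ax).as_matrix()@R0
o=r.observe();Rc=q2R(o["tool_rot"]);p=np.array(o["tool_pos"])
rv=R.from_matrix(Rt@Rc.T).as_rotvec()
print("turn share",(np.degrees(rv)/60).round(3),"base now",(p+Rc@d).round(4),"k now",(Rc@kt).round(4))
Bt=np.array([.452,-.228,.05]); T=Bt-Rt@d
print("TCP target for base",Bt,T.round(4),"shift",((T-p)/.3).round(3))
E
python3 up.py
```

```text
turn share [-0.462  0.589 -0.005] base now [ 0.4904 -0.1982  0.0808] k now [-0.5542 -0.4373  0.7083]
TCP target for base [ 0.452 -0.228  0.05 ] [ 0.4504 -0.231   0.1018] shift [-0.035 -0.026 -0.045]
```

Call:
{"method": "arm_command", "body": {
  "moves": [-0.01,-0.007,0,-0.11,0.14,0,-0.02,-0.015,0,-0.22,0.28,0,-0.03,-0.02,0,-0.33,0.42,0,-0.035,-0.026,-0.02,-0.462,0.589,-0.005,-0.035,-0.026,-0.045,-0.462,0.589,-0.005]
}}

```text
clock: 10.22
tool_pos: [0.4502, -0.2296, 0.0971]
tool_rot: [-0.232, 0.869, -0.423, 0.107]
contact_force: [0.1, -0.4, -3.7]
grip_width: 0.521
```

```bash
python3 st.py; python3 up.py;python3 - <<'E'
from h import *
f=cam("scene"); cv2.imwrite("pics/s7.png",cv2.resize(f["pixels"][100:250,160:400,::-1],(800,500),interpolation=cv2.INTER_CUBIC))
E
```

```text
10.225 [ 0.4502 -0.2296  0.0971] xang -51.75 ydir [-0.685 -0.534 -0.495] F [ 0.15 -0.44 -3.67] w 0.521349609610052 q [-0.087  0.749  1.591 -0.638  1.684  1.045]
turn share [-0.004 -0.006 -0.001] base now [ 0.4515 -0.2264  0.0454] k now [ 0.0061 -0.0037  1.    ]
TCP target for base [ 0.452 -0.228  0.05 ] [ 0.4504 -0.231   0.1018] shift [ 0.001 -0.005  0.015]
```

View pics/s7.png

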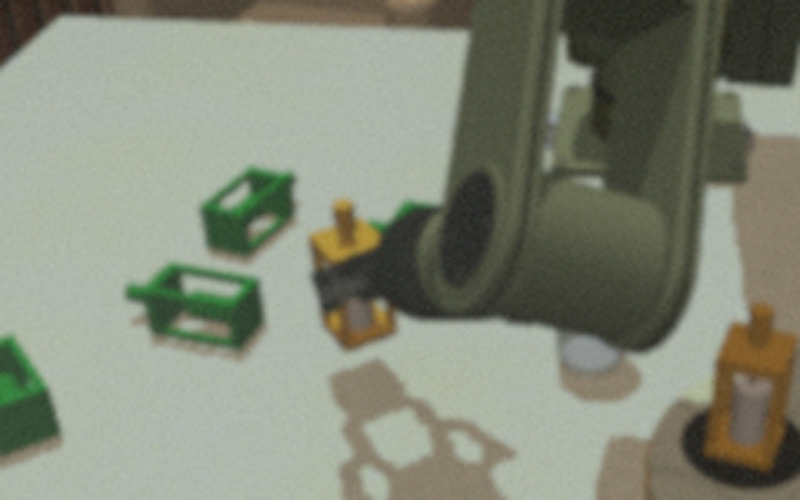

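Call:
{"method": "arm_command", "body": {
  "moves": [0,0,-0.05,0,0,0,0,0,-0.1,0,0,0,0,0,-0.13,0,0,0,0,0,-0.13,0,0,0]
}}

```text
clock: 10.78
tool_pos: [0.4495, -0.2302, 0.0578]
tool_rot: [-0.232, 0.869, -0.424, 0.107]
contact_force: [0.4, 0.2, -3.4]
grip_width: 0.518
```

```bash
python3 st.py; python3 up.py;python3 - <<'E'
from h import *
f=cam("scene"); cv2.imwrite("pics/s8.png",cv2.resize(f["pixels"][140:230,220:340,::-1],(800,600),interpolation=cv2.INTER_CUBIC))
E
```

```text
10.775 [ 0.4495 -0.2302  0.0578] xang -51.81 ydir [-0.686 -0.533 -0.494] F [ 0.38  0.21 -3.37] w 0.5176250017094749 q [-0.088  0.8    1.609 -0.634  1.629  1.085]
turn share [-0.004 -0.006  0.   ] base now [ 0.4507 -0.227   0.0061] k now [ 0.0065 -0.004   1.    ]
TCP target for base [ 0.452 -0.228  0.05 ] [ 0.4504 -0.231   0.1018] shift [ 0.003 -0.003  0.146]
```

View pics/s8.png

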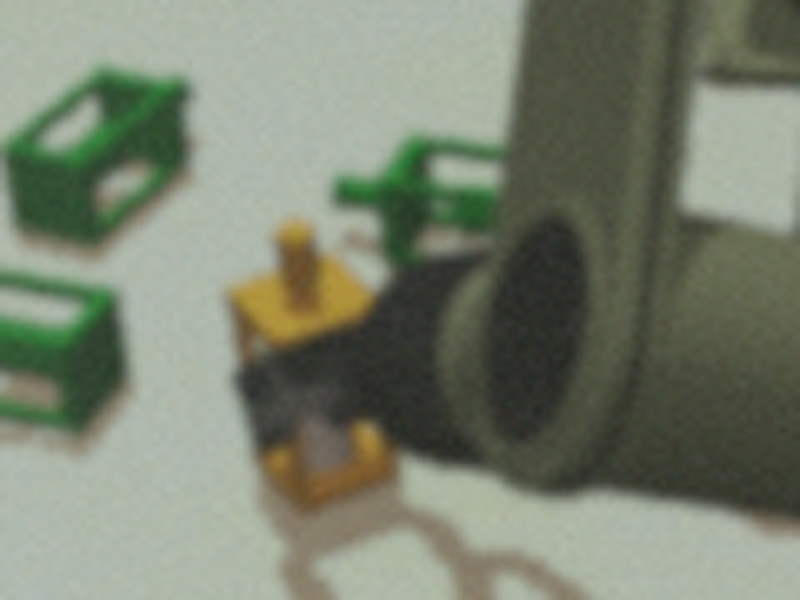

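Upright, about 6 mm above the table. I'll lower in small steps until it touches.

Call:
{"method": "arm_command", "body": {
  "moves": [0,0,-0.01,0,0,0,0,0,-0.018,0,0,0,0,0,-0.018,0,0,0]
}}

```text
clock: 11.2
tool_pos: [0.4502, -0.2301, 0.0559]
tool_rot: [-0.23, 0.87, -0.423, 0.108]
contact_force: [1.8, 5.4, 8.0]
grip_width: 0.518
```

```bash
python3 st.py; python3 up.py
```

```text
11.2 [ 0.4502 -0.2301  0.0559] xang -51.81 ydir [-0.686 -0.536 -0.492] F [1.81 5.37 7.99] w 0.5177496160755061 q [-0.087  0.804  1.608 -0.636  1.629  1.091]
turn share [ 0.    -0.006  0.   ] base now [ 0.4515 -0.2271  0.0041] k now [6.3e-03 2.0e-04 1.0e+00]
TCP target for base [ 0.452 -0.228  0.05 ] [ 0.4504 -0.231   0.1018] shift [ 0.001 -0.003  0.153]
```

Call:
{"method": "arm_command", "body": {
  "moves": [0,0,0,0,0,0,0,0,0,0,0,0,0,0,0,0,0,0,0,0,0,0,0,0,0,0,0,0,0,0],
  "gripper": 0
}}

```text
clock: 11.82
tool_pos: [0.4501, -0.2301, 0.0558]
tool_rot: [-0.23, 0.87, -0.423, 0.108]
contact_force: [-0.2, -0.0, -0.2]
grip_width: 0.999
```

```bash
python3 st.py
python3 - <<'E'
from h import *
f=cam("scene"); cv2.imwrite("pics/s9.png",cv2.resize(f["pixels"][140:230,220:340,::-1],(800,600),interpolation=cv2.INTER_CUBIC))
f=cam("wrist"); cv2.imwrite("pics/w9.png",f["pixels"][:,:,::-1])
E
```

```text
11.825 [ 0.4501 -0.2301  0.0558] xang -51.81 ydir [-0.686 -0.536 -0.492] F [-0.24 -0.03 -0.17] w 0.9993335981265691 q [-0.087  0.804  1.608 -0.636  1.629  1.091]
```

View pics/s9.png

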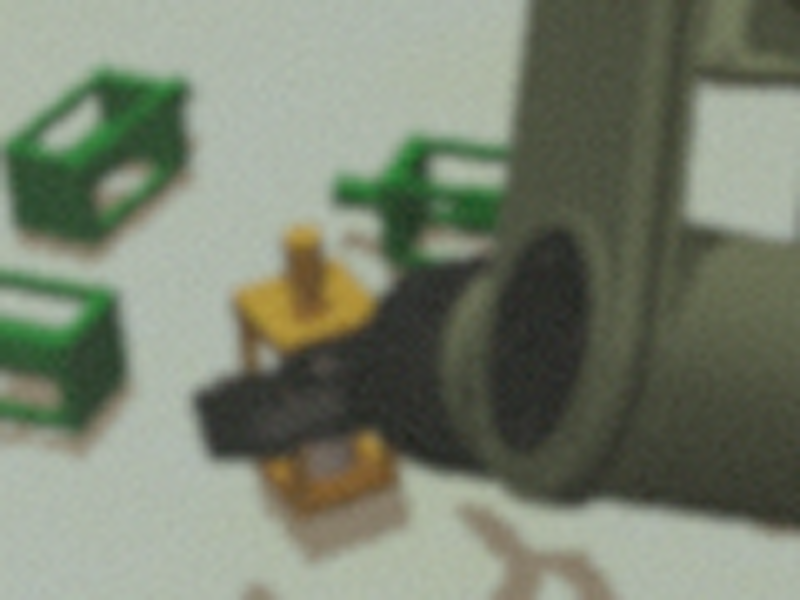

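View pics/w9.png

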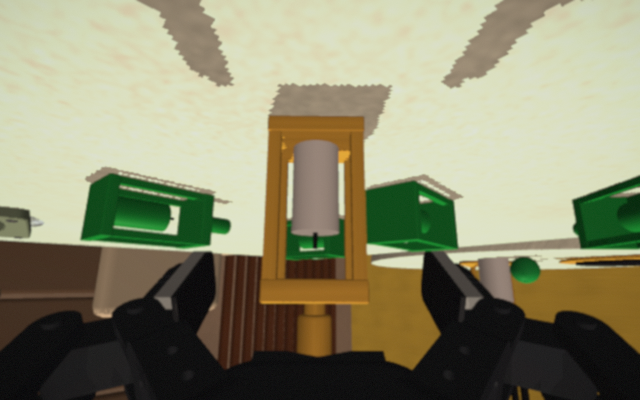

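Call:
{"method": "arm_command", "body": {
  "moves": [0.04,0.03,0.035,0,0,0,0.1,0.08,0.08,0,0,0,0.16,0.125,0.13,0,0,0,0.21,0.165,0.2,0,0,0,0.21,0.165,0.2,0,0,0]
}}

```text
clock: 12.55
tool_pos: [0.5153, -0.1796, 0.1171]
tool_rot: [-0.231, 0.87, -0.422, 0.11]
contact_force: [0.2, -0.9, -0.1]
grip_width: 0.998
```

Call:
{"method": "arm_command", "body": {
  "moves": [0,0,0.2,0,0,0,0,0,0.4,0,0,0,0,0,0.5,0.15,-0.19,0,0,0,0.5,0.3,-0.39,0,0,0,0.5,0.4,-0.5,0]
}}

```text
clock: 13.18
tool_pos: [0.5154, -0.1792, 0.2675]
tool_rot: [-0.466, 0.77, -0.373, 0.224]
contact_force: [0.1, -0.7, 0.7]
grip_width: 1.003
```

```bash
python3 st.py
python3 - <<'E'
from h import *
f=cam("scene"); cv2.imwrite("pics/s10.png",cv2.resize(f["pixels"][140:230,220:340,::-1],(800,600),interpolation=cv2.INTER_CUBIC))
f=cam("top"); cv2.imwrite("pics/t10.png",cv2.resize(f["pixels"][100:300,170:490,::-1],(800,500),interpolation=cv2.INTER_CUBIC))
E
```

```text
13.175 [ 0.5154 -0.1792  0.2675] xang -51.57 ydir [-0.366 -0.287 -0.885] F [ 0.11 -0.7   0.65] w 1.002884571865774 q [-0.145  0.422  1.359 -0.346  1.7    0.769]
```

View pics/s10.png

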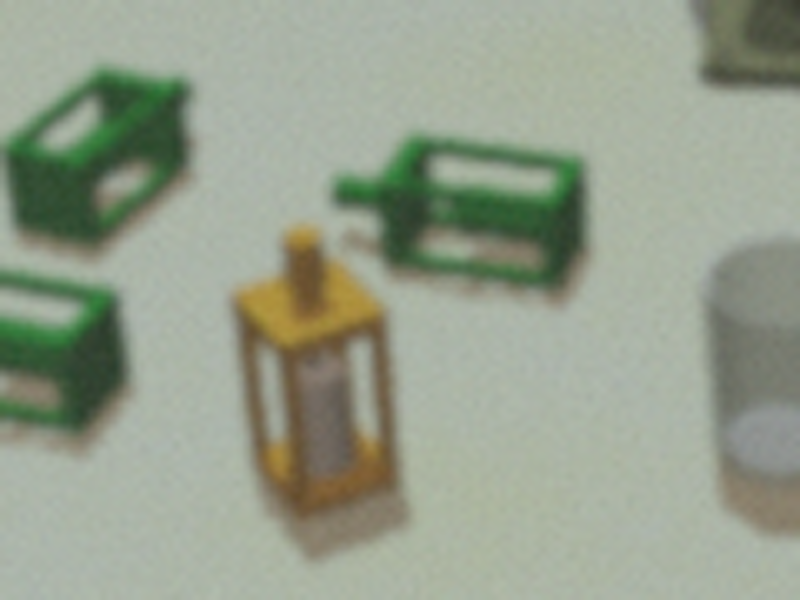

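View pics/t10.png

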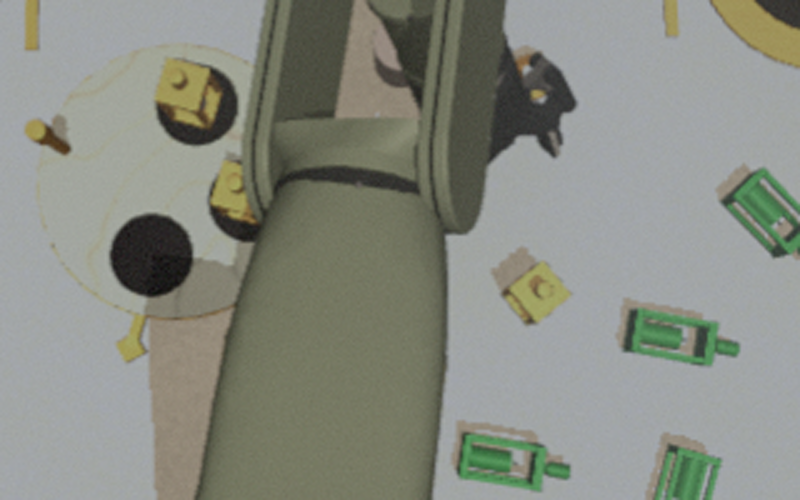

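```bash
python3 - <<'E'
from h import *
t=cam("top");s=cam("scene")
ut=[(544.5)/2.5-.5+170,(288.5)/2.5-.5+100]; us=[304.5/6.6667-.5+220,233.5/6.6667-.5+140]
print("top",onz(t,[ut],.116),"scene",onz(s,[us],.116),"tri",tri([t,s],[ut,us]))
for X in [[.4515,-.2271,.116],[.4515,-.2271,0]]: print(proj(t,X),proj(s,X), ut,us)
# upright check: corners of base in scene
for U in [(300,515),(398,478)]: print(onz(s,[[U[0]/6.6667-.5+220,U[1]/6.6667-.5+140]],0))
E
python3 st.py .4515 -.2271 .22 -52
```

```text
top [[ 0.45229782 -0.2260591   0.116     ]] scene [[ 0.45063492 -0.22769925  0.116     ]] tri [ 0.45234979 -0.22655779  0.11705349]
[[387.73442601 215.21559155]] [[265.33303455 174.71439566]] [387.3, 214.9] [265.1747716261419, 174.52482487587562]
[[381.56054571 217.9920064 ]] [[269.05554182 210.84153631]] [387.3, 214.9] [265.1747716261419, 174.52482487587562]
[[ 0.47821986 -0.23386346  0.        ]]
[[ 0.45051463 -0.19916896  0.        ]]
13.375 [ 0.5144 -0.1799  0.267 ] xang -51.66 ydir [-0.373 -0.29  -0.882] F [ 1.19 -0.54 -0.76] w 0.9994870983436627 q [-0.144  0.425  1.358 -0.35   1.705  0.77 ]
shift shares [-0.2096 -0.1572 -0.1568] yaw share -0.0057
```

Call:
{"method": "arm_command", "body": {
  "moves": [-0.1,-0.08,0,0.15,-0.19,0,-0.21,-0.157,-0.1,0.289,-0.371,0,-0.21,-0.157,-0.16,0.289,-0.371,0,-0.21,-0.157,-0.16,0.289,-0.371,0,-0.21,-0.157,-0.16,0.289,-0.371,0]
}}

```text
clock: 14.0
tool_pos: [0.4524, -0.2266, 0.2183]
tool_rot: [0.637, -0.637, 0.308, -0.306]
contact_force: [-0.1, 0.2, 1.0]
grip_width: 1.0
```

```bash
python3 st.py .4515 -.227 .094 -52
python3 - <<'E'
from h import *
f=cam("wrist"); im=f["pixels"][:,:,::-1].copy()
u=proj(f,[.4515,-.227,.116])[0];print(u);cv2.circle(im,tuple(int(v) for v in u),3,(0,0,255),1)
cv2.imwrite("pics/w11.png",im)
E
```

```text
14.0 [ 0.4524 -0.2266  0.2183] xang -51.5 ydir [-0.002  0.001 -1.   ] F [-0.06  0.25  0.99] w 1.000066528040892 q [-0.487  0.206  1.7    0.     1.238  0.412]
shift shares [-0.0031 -0.0012 -0.4143] yaw share -0.0083
[318.59723432 189.78961823]
```

View pics/w11.png

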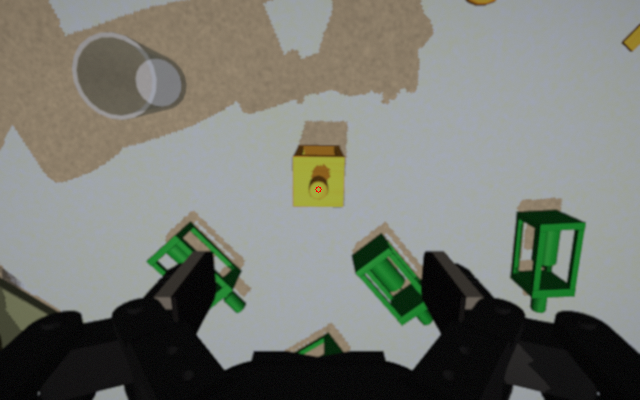

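Call:
{"method": "arm_command", "body": {
  "moves": [-0.003,-0.001,-0.15,0,0,0,-0.003,-0.001,-0.3,0,0,0,-0.003,-0.001,-0.38,0,0,0,-0.003,-0.001,-0.415,0,0,0,-0.003,-0.001,-0.415,0,0,0]
}}

```text
clock: 14.68
tool_pos: [0.4529, -0.2263, 0.0939]
tool_rot: [-0.637, 0.637, -0.307, 0.306]
contact_force: [-0.1, 0.1, -0.4]
grip_width: 0.999
```

Call:
{"method": "arm_command", "body": {
  "moves": [0,0,0,0,0,0,0,0,0,0,0,0,0,0,0,0,0,0,0,0,0,0,0,0,0,0,0,0,0,0],
  "gripper": 1,
  "grip_force": 50
}}

```text
clock: 15.3
tool_pos: [0.4537, -0.227, 0.0946]
tool_rot: [-0.637, 0.637, -0.306, 0.307]
contact_force: [-0.8, -1.6, 2.7]
grip_width: -0.001
```

Call:
{"method": "arm_command", "body": {
  "moves": [0,0,0,0,0,0,0,0,0,0,0,0]
}}

```text
clock: 15.55
tool_pos: [0.4534, -0.2268, 0.0944]
tool_rot: [-0.637, 0.637, -0.307, 0.306]
contact_force: [0.2, 0.3, -1.0]
grip_width: 0.003
```

```bash
python3 st.py
python3 - <<'E'
from h import *
f=cam("wrist"); cv2.imwrite("pics/w12.png",f["pixels"][:,:,::-1])
E
```

```text
15.55 [ 0.4534 -0.2268  0.0944] xang -51.36 ydir [-0. -0. -1.] F [ 0.2   0.31 -0.96] w 0.0027633941728064104 q [-0.486  0.32   1.885 -0.     0.937  0.41 ]
```

View pics/w12.png

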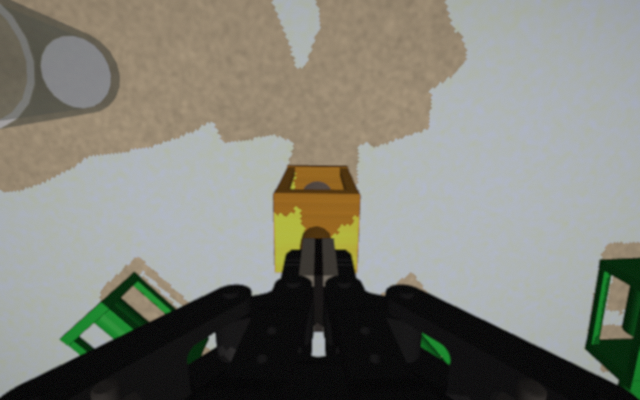

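Call:
{"method": "arm_command", "body": {
  "moves": [0,0,0,0,0,0,0,0,0,0,0,0,0,0,0,0,0,0,0,0,0,0,0,0],
  "gripper": 0
}}

```text
clock: 16.1
tool_pos: [0.4533, -0.2268, 0.0943]
tool_rot: [-0.637, 0.637, -0.307, 0.306]
contact_force: [0.0, 0.4, 0.7]
grip_width: 0.845
```

```bash
python3 st.py
python3 - <<'E'
from h import *
f=cam("wrist"); im=f["pixels"][:,:,::-1].copy()
for z in (.116,.092):
  u=proj(f,[.4515,-.227,z])[0];print(u);cv2.circle(im,tuple(int(v) for v in u),3,(0,0,255),1)
cv2.imwrite("pics/w13.png",im)
f=cam("scene"); cv2.imwrite("pics/s13.png",cv2.resize(f["pixels"][140:230,220:340,::-1],(800,600),interpolation=cv2.INTER_CUBIC))
E
```

```text
16.1 [ 0.4533 -0.2268  0.0943] xang -51.36 ydir [-0.001  0.    -1.   ] F [0.04 0.39 0.67] w 0.8450990866662387 q [-0.486  0.32   1.886 -0.     0.937  0.41 ]
[316.73566418 258.15476726]
[316.97398547 238.02254261]
```

View pics/w13.png

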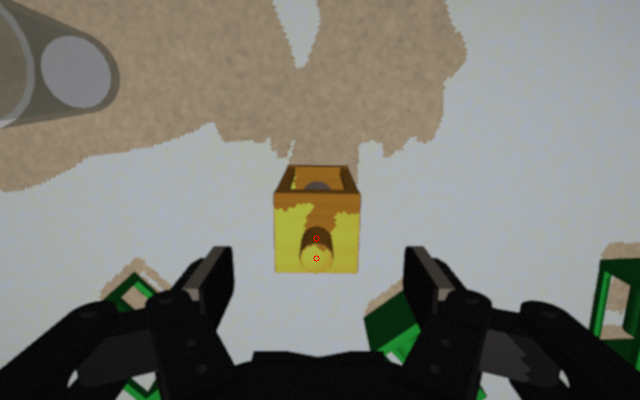

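View pics/s13.png

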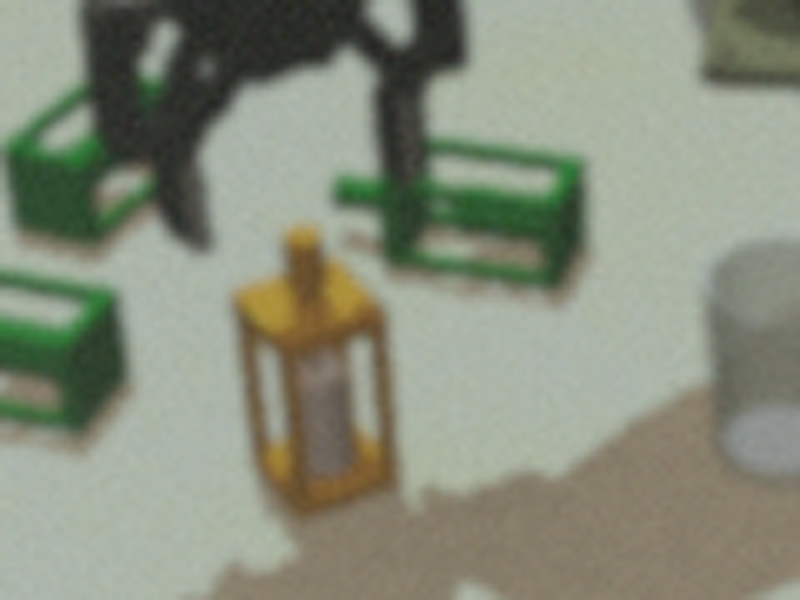

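Run:
```python
from h import *
f=cam("scene"); w=cam("wrist"); o=r.observe()
x=q2R(o["tool_rot"])[:,0]; p=np.array(o["tool_pos"])
for l in (-.036,0,.036):
  for dz in (0,.02,.04):
    X=p+l*x+[0,0,dz]; u=proj(f,X)[0]; print(l,dz,X.round(3),"scenecrop",((u-[220,140])*6.667).round(0),"wrist",proj(w,X)[0].round(0))
```

```text
-0.036 0 [ 0.431 -0.199  0.094] scenecrop [389. 254.] wrist [248. 237.]
-0.036 0.02 [ 0.431 -0.199  0.114] scenecrop [386. 211.] wrist [240. 253.]
-0.036 0.04 [ 0.431 -0.199  0.134] scenecrop [382. 166.] wrist [229. 275.]
0 0 [ 0.453 -0.227  0.094] scenecrop [307. 282.] wrist [319. 237.]
0 0.02 [ 0.453 -0.227  0.114] scenecrop [302. 238.] wrist [319. 253.]
0 0.04 [ 0.453 -0.227  0.134] scenecrop [298. 193.] wrist [319. 275.]
0.036 0 [ 0.476 -0.255  0.094] scenecrop [221. 310.] wrist [389. 237.]
0.036 0.02 [ 0.476 -0.255  0.114] scenecrop [216. 266.] wrist [398. 253.]
0.036 0.04 [ 0.476 -0.255  0.134] scenecrop [210. 220.] wrist [409. 275.]
```

Run:
```python
import cv2
a=cv2.imread("pics/w12.png")[160:310,240:400]; b=cv2.imread("pics/w13.png")[160:310,240:400]
import numpy as np
cv2.imwrite("pics/z12.png",np.hstack([cv2.resize(x,(400,375),interpolation=cv2.INTER_CUBIC) for x in (a,b)]))
```

```text
(no output)
```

View pics/z12.png

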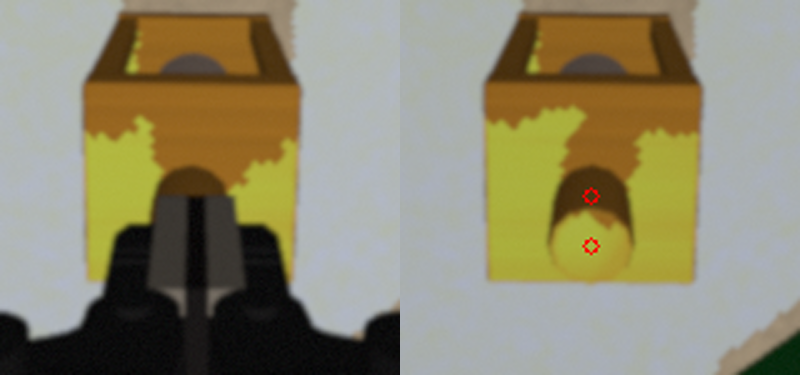

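Call:
{"method": "arm_command", "body": {
  "moves": [-0.003,0,-0.03,0,0,0,-0.003,0,-0.063,0,0,0,-0.003,0,-0.063,0,0,0],
  "gripper": 0.3,
  "grip_force": 30
}}

```text
clock: 16.68
tool_pos: [0.4516, -0.2264, 0.0742]
tool_rot: [-0.637, 0.637, -0.308, 0.305]
contact_force: [0.1, -0.1, 0.3]
grip_width: 0.705
```

Call:
{"method": "arm_command", "body": {
  "moves": [0,0,0,0,0,0,0,0,0,0,0,0,0,0,0,0,0,0,0,0,0,0,0,0,0,0,0,0,0,0],
  "gripper": 1
}}

```text
clock: 17.3
tool_pos: [0.4519, -0.2265, 0.0745]
tool_rot: [-0.637, 0.637, -0.307, 0.306]
contact_force: [1.0, -0.7, 0.3]
grip_width: 0.173
```

```bash
python3 st.py
python3 - <<'E'
from h import *
f=cam("wrist"); cv2.imwrite("pics/w14.png",f["pixels"][:,:,::-1])
E
```

```text
17.3 [ 0.4519 -0.2265  0.0745] xang -51.36 ydir [-0.002  0.001 -1.   ] F [ 0.99 -0.75  0.3 ] w 0.17346945346441933 q [-4.870e-01  3.430e-01  1.912e+00 -1.000e-03  8.890e-01  4.100e-01]
```

View pics/w14.png

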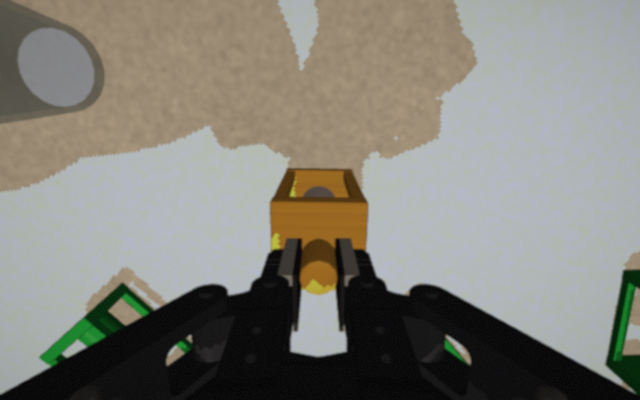

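Call:
{"method": "arm_command", "body": {
  "moves": [0,0,0,0,0,0,0,0,0.05,0,0,0,0,0,0.13,0,0,0,0,0,0.13,0,0,0],
  "grip_force": 60
}}

```text
clock: 17.85
tool_pos: [0.4529, -0.227, 0.1152]
tool_rot: [-0.637, 0.637, -0.306, 0.307]
contact_force: [-0.3, -0.2, -4.5]
grip_width: 0.16
```

```bash
python3 st.py
python3 - <<'E'
from h import *
f=cam("scene"); cv2.imwrite("pics/s15.png",cv2.resize(f["pixels"][120:225,200:340,::-1],(800,600),interpolation=cv2.INTER_CUBIC))
E
```

```text
17.85 [ 0.4529 -0.227   0.1152] xang -51.36 ydir [ 0.001 -0.001 -1.   ] F [-0.33 -0.18 -4.5 ] w 0.16025012768389715 q [-0.487  0.295  1.86  -0.     0.985  0.409]
```

View pics/s15.png

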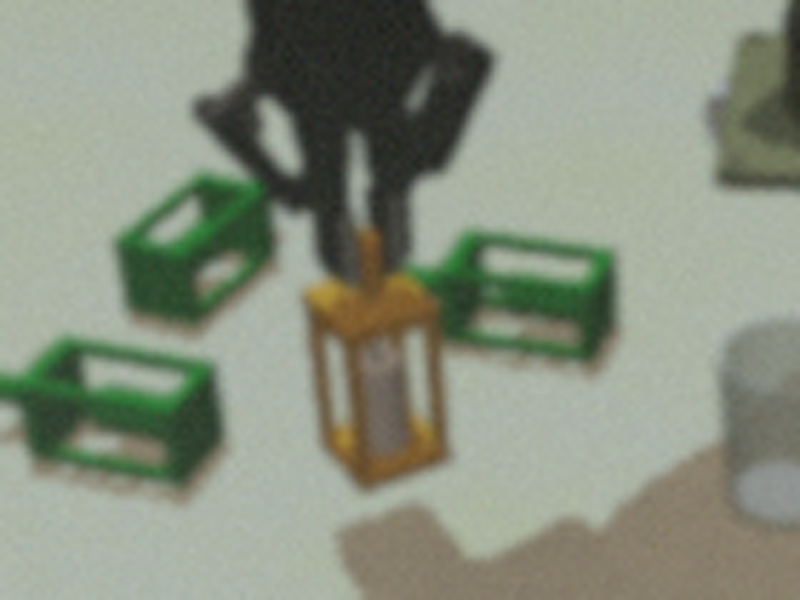

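Run:
```python
from h import *
f=cam("wrist"); im=f["pixels"][:,:,::-1].copy(); cv2.imwrite("pics/w15.png",cv2.resize(im[160:340,200:440],(800,600),interpolation=cv2.INTER_CUBIC))
o=r.observe();print(o["grip_width"])
```

```text
0.15792869718598754
```

View pics/w15.png

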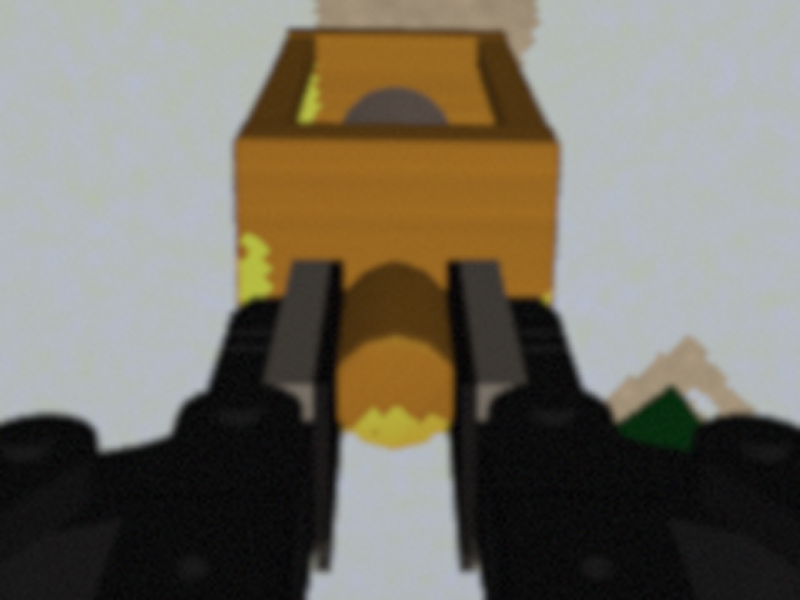

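Call:
{"method": "arm_command", "body": {
  "moves": [0,0,0.1,0,0,0,0,0,0.22,0,0,0,0,0,0.34,0,0,0,0,0,0.44,0,0,0,0,0,0.44,0,0,0]
}}

```text
clock: 18.58
tool_pos: [0.4521, -0.2266, 0.2461]
tool_rot: [-0.637, 0.637, -0.306, 0.306]
contact_force: [0.1, 0.8, -5.1]
grip_width: 0.157
```

```bash
python3 st.py .501 .178 .245
python3 - <<'E'
from h import *
f=cam("wrist"); im=f["pixels"][:,:,::-1].copy(); cv2.imwrite("pics/w16.png",cv2.resize(im[160:340,200:440],(400,300),interpolation=cv2.INTER_CUBIC))
E
```

```text
18.575 [ 0.4521 -0.2266  0.2461] xang -51.36 ydir [-0. -0. -1.] F [ 0.15  0.79 -5.11] w 0.15719536308375215 q [-0.487  0.188  1.653 -0.     1.301  0.409]
shift shares [ 0.1629  1.3488 -0.0036] yaw share
```

View pics/w16.png

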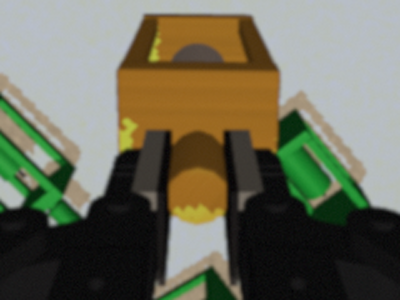

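Held the same as before. I'll carry it over gently, in two calls.

Call:
{"method": "arm_command", "body": {
  "moves": [0.01,0.1,0,0,0,0,0.03,0.25,0,0,0,0,0.05,0.42,0,0,0,0,0.07,0.57,0,0,0,0,0.08,0.67,0,0,0,0]
}}

```text
clock: 19.25
tool_pos: [0.4736, -0.0231, 0.2415]
tool_rot: [-0.637, 0.638, -0.309, 0.303]
contact_force: [0.5, -0.1, -4.0]
grip_width: 0.162
```

```bash
python3 st.py .501 .178 .245
```

```text
19.25 [ 0.4736 -0.0231  0.2415] xang -51.28 ydir [-0.009  0.002 -1.   ] F [ 0.53 -0.13 -3.98] w 0.16200007723217696 q [-0.074  0.144  1.719  0.002  1.288  0.82 ]
shift shares [0.0913 0.6702 0.0116] yaw share
```

Call:
{"method": "arm_command", "body": {
  "moves": [0.02,0.15,0.01,0,0,0,0.05,0.32,0.01,0,0,0,0.07,0.5,0.01,0,0,0,0.09,0.62,0.01,0,0,0,0.09,0.67,0.01,0,0,0]
}}

```text
clock: 19.88
tool_pos: [0.4995, 0.1794, 0.2416]
tool_rot: [-0.636, 0.64, -0.31, 0.301]
contact_force: [-0.7, 0.7, -4.0]
grip_width: 0.157
```

Call:
{"method": "arm_command", "body": {
  "moves": [0,0,0,0,0,0,0,0,0,0,0,0]
}}

```text
clock: 20.12
tool_pos: [0.4988, 0.1781, 0.2404]
tool_rot: [-0.635, 0.64, -0.311, 0.3]
contact_force: [-0.8, -0.1, -3.7]
grip_width: 0.161
```

```bash
python3 st.py .501 .178 .1145
python3 - <<'E'
from h import *
f=cam("wrist"); im=f["pixels"][:,:,::-1].copy(); cv2.imwrite("pics/w17.png",im)
f=cam("scene"); cv2.imwrite("pics/s17.png",cv2.resize(f["pixels"][100:310,300:540,::-1],(685,600),interpolation=cv2.INTER_CUBIC))
E
```

```text
20.125 [0.4988 0.1781 0.2404] xang -51.2 ydir [-0.016 -0.001 -1.   ] F [-0.84 -0.11 -3.65] w 0.16052312273208258 q [0.319 0.238 1.601 0.004 1.318 1.211]
shift shares [ 7.500e-03 -4.000e-04 -4.198e-01] yaw share
```

View pics/w17.png

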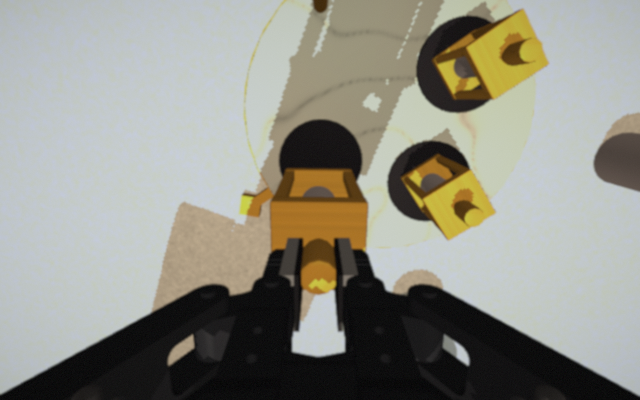

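View pics/s17.png

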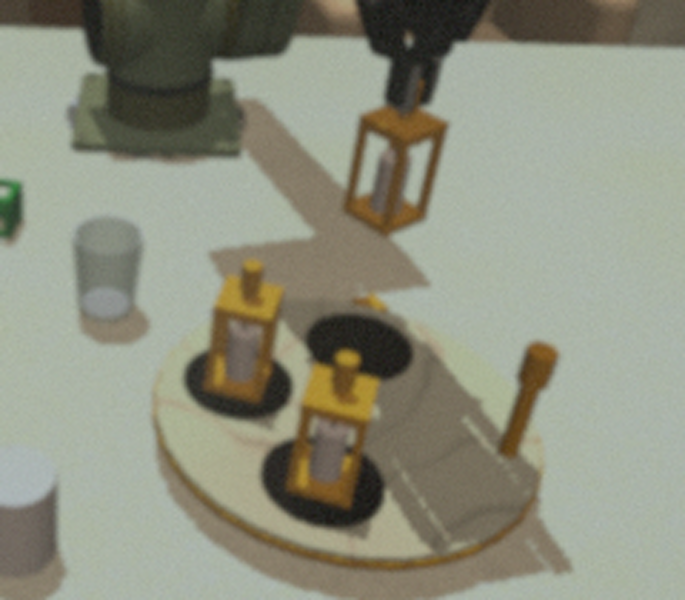

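Call:
{"method": "arm_command", "body": {
  "moves": [0.006,0,-0.1,0,-0.015,0,0.006,0,-0.2,0,-0.015,0,0.006,0,-0.3,0,-0.015,0,0.006,0,-0.38,0,-0.015,0,0.006,0,-0.38,0,-0.015,0]
}}

```text
clock: 20.85
tool_pos: [0.4997, 0.1767, 0.1259]
tool_rot: [-0.636, 0.638, -0.307, 0.305]
contact_force: [0.0, 0.5, -3.5]
grip_width: 0.162
```

```bash
python3 st.py .501 .178 .1145
python3 - <<'E'
from h import *
f=cam("wrist"); im=f["pixels"][:,:,::-1].copy()
# circle of empty place
th=np.linspace(0,2*np.pi,60);C=np.c_[.5005+.045*np.cos(th),.178+.045*np.sin(th),np.full(60,.038)]
for u in proj(f,C): cv2.circle(im,tuple(int(v) for v in u),1,(0,0,255),-1)
cv2.imwrite("pics/w18.png",im)
f=cam("top");im=f["pixels"][:,:,::-1].copy()
cv2.imwrite("pics/t18.png",cv2.resize(im[108:258,150:330],(720,600),interpolation=cv2.INTER_CUBIC))
f=cam("scene"); cv2.imwrite("pics/s18.png",cv2.resize(f["pixels"][150:270,370:500,::-1],(650,600),interpolation=cv2.INTER_CUBIC))
E
```

```text
20.85 [0.4997 0.1767 0.1259] xang -51.31 ydir [-0.003 -0.002 -1.   ] F [ 0.    0.52 -3.52] w 0.16166000961988025 q [ 3.190e-01  3.200e-01  1.790e+00 -1.000e-03  1.034e+00  1.214e+00]
shift shares [ 0.0042  0.0042 -0.038 ] yaw share
```

View pics/w18.png

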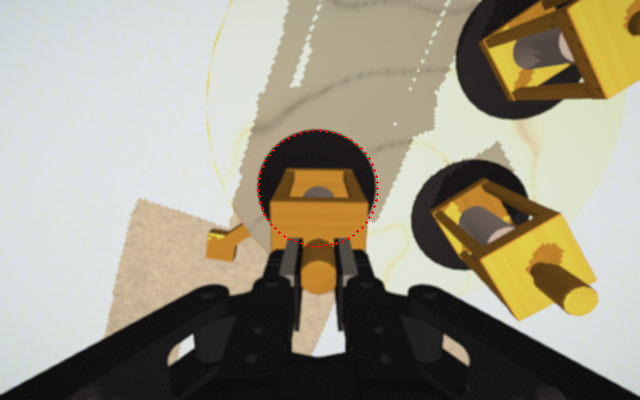

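View pics/s18.png

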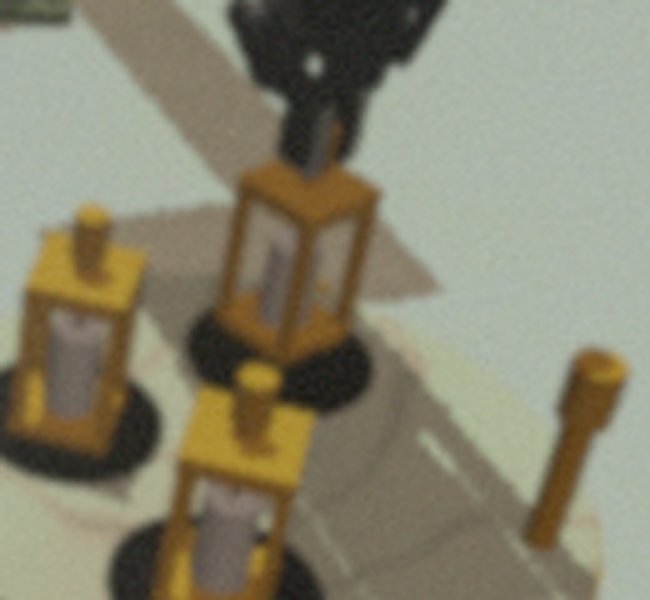

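View pics/t18.png

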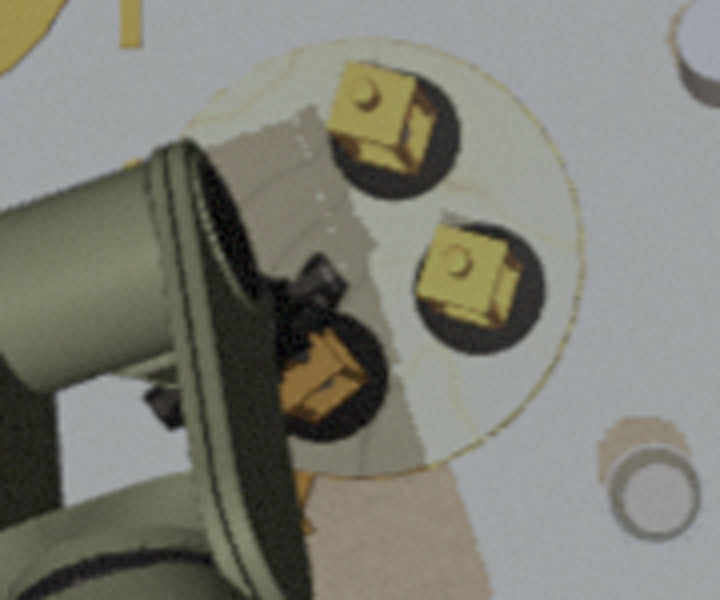

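Call:
{"method": "arm_command", "body": {
  "moves": [0.004,0.006,-0.02,0,0,0,0.004,0.006,-0.034,0,0,0,0.004,0.006,-0.034,0,0,0]
}}

```text
clock: 21.38
tool_pos: [0.503, 0.1797, 0.1182]
tool_rot: [0.638, -0.637, 0.305, -0.307]
contact_force: [-1.2, -0.4, -4.6]
grip_width: 0.162
```

```bash
python3 st.py .501 .178 .1125
```

```text
21.375 [0.503  0.1797 0.1182] xang -51.27 ydir [ 0.003  0.001 -1.   ] F [-1.25 -0.39 -4.59] w 0.16166594661724695 q [ 0.322  0.331  1.796 -0.     1.012  1.217]
shift shares [-0.0068 -0.0057 -0.019 ] yaw share
```

Call:
{"method": "arm_command", "body": {
  "moves": [-0.006,-0.005,-0.01,0,0,0,-0.006,-0.005,-0.019,0,0,0,-0.006,-0.005,-0.019,0,0,0]
}}

```text
clock: 21.75
tool_pos: [0.5014, 0.1783, 0.1126]
tool_rot: [0.638, -0.637, 0.305, -0.307]
contact_force: [0.1, -0.0, -1.8]
grip_width: 0.157
```

```bash
python3 st.py .501 .178 .1125
```

```text
21.75 [0.5014 0.1783 0.1126] xang -51.27 ydir [ 0.003  0.001 -1.   ] F [ 0.06 -0.04 -1.83] w 0.15650245612563893 q [ 0.32   0.333  1.809 -0.     0.996  1.215]
shift shares [-0.0014 -0.0009 -0.0005] yaw share
```

Touching now, since part of the weight is carried. One more small press.

Call:
{"method": "arm_command", "body": {
  "moves": [0,0,-0.006,0,0,0,0,0,-0.006,0,0,0]
}}

```text
clock: 22.0
tool_pos: [0.5019, 0.1788, 0.1126]
tool_rot: [0.639, -0.636, 0.305, -0.307]
contact_force: [-2.2, 0.2, 8.7]
grip_width: 0.159
```

```bash
python3 st.py .501 .178 .1125
```

```text
22.0 [0.5019 0.1788 0.1126] xang -51.29 ydir [ 0.005  0.002 -1.   ] F [-2.17  0.23  8.71] w 0.15922259783946902 q [0.32  0.333 1.809 0.    0.994 1.215]
shift shares [-0.0029 -0.0025 -0.0003] yaw share
```

It's down on the place. I'll open partway so the fingers stay clear of the neighbouring lanterns, then go straight up.

Call:
{"method": "arm_command", "body": {
  "moves": [0,0,0,0,0,0,0,0,0,0,0,0,0,0,0,0,0,0,0,0,0,0,0,0],
  "gripper": 0.45
}}

```text
clock: 22.5
tool_pos: [0.5018, 0.1787, 0.1124]
tool_rot: [0.639, -0.636, 0.305, -0.307]
contact_force: [-0.2, -0.2, -0.7]
grip_width: 0.551
```

Call:
{"method": "arm_command", "body": {
  "moves": [0,0,0.05,0,0,0,0,0,0.15,0,0,0,0,0,0.3,0,0,0,0,0,0.45,0,0,0,0,0,0.45,0,0,0]
}}

```text
clock: 23.12
tool_pos: [0.5041, 0.1794, 0.2525]
tool_rot: [0.641, -0.634, 0.302, -0.31]
contact_force: [0.5, 0.9, -0.2]
grip_width: 0.551
```

Call:
{"method": "arm_command", "body": {
  "moves": [-0.3,0.2,0.1,0,0,0,-0.4,0.5,0.1,0,0,0,-0.4,0.7,0.1,0,0,0,-0.4,0.7,0.1,0,0,0,-0.4,0.7,0.1,0,0,0]
}}

```text
clock: 23.75
tool_pos: [0.3824, 0.3925, 0.2818]
tool_rot: [0.642, -0.635, 0.301, -0.308]
contact_force: [0.3, -1.0, -1.0]
grip_width: 0.55
```

```bash
python3 st.py
python3 - <<'E'
from h import *
f=cam("top");im=f["pixels"][:,:,::-1].copy(); cv2.imwrite("pics/t20f.png",im)
cv2.imwrite("pics/t20.png",cv2.resize(im[108:258,150:330],(720,600),interpolation=cv2.INTER_CUBIC))
f=cam("scene"); cv2.imwrite("pics/s20.png",cv2.resize(f["pixels"][150:300,300:500,::-1],(800,600),interpolation=cv2.INTER_CUBIC))
E
```

```text
23.75 [0.3824 0.3925 0.2818] xang -51.0 ydir [ 0.013  0.005 -1.   ] F [ 0.33 -0.97 -0.97] w 0.5503977164749236 q [ 0.781  0.233  1.505 -0.006  1.391  1.672]
```

View pics/t20.png

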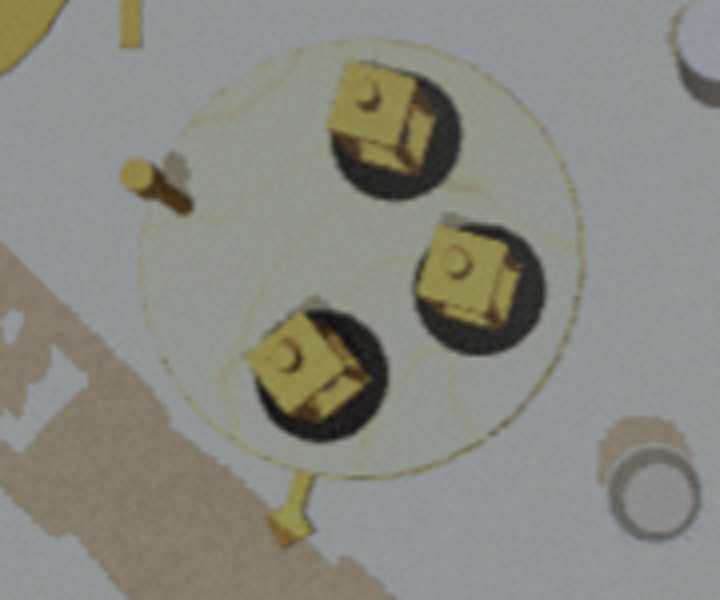

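View pics/s20.png

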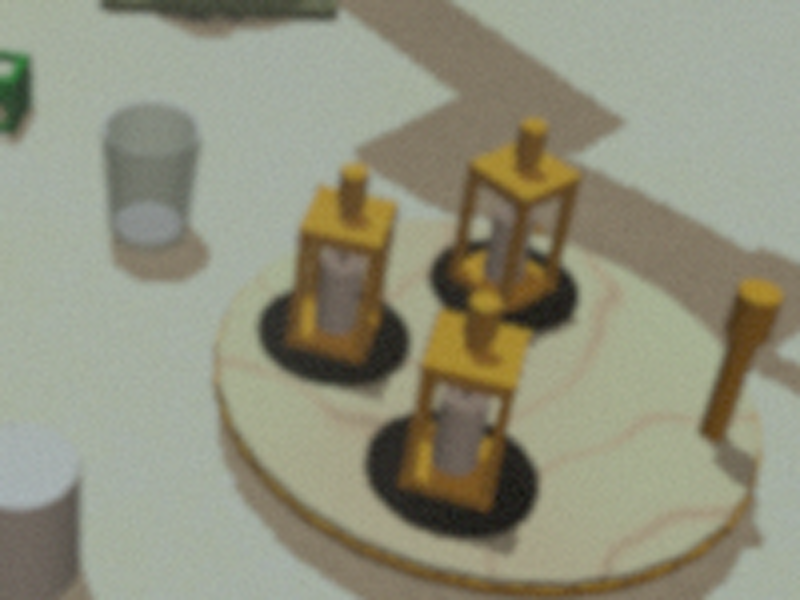

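Run:
```python
from h import *
t=cam("top");s=cam("scene")
g=lambda U,o:[(U[0]+.5)/4-.5+o[0],(U[1]+.5)/4-.5+o[1]]
k=onz(t,[g((289,354),(150,108))],.154)[0]; k2=onz(s,[g((533,126),(300,150))],.154)[0]
e=onz(t,[g((323,375),(150,108))],.038)[0]; p=onz(t,[g((291,526),(150,108))],.012)[0]
print("knob top/scene",k.round(4),k2.round(4),"tri",tri([t,s],[g((289,354),(150,108)),g((533,126),(300,150))]).round(4),"place",e.round(4))
ax=np.array([.5815,.1535]); an=lambda v:np.degrees(np.arctan2(*(v[:2]-ax)[::-1]))
l1=onz(t,[g((396,136),(150,108))],.038)[0]
print("angles e,p,l1+180",an(e),an(p),an(l1)+180)
a=cv2.imread("pics/top0.png").astype(int);b=cv2.imread("pics/t20f.png").astype(int)
for n,(u,v) in dict(pillar=(330,119),tumbler=(314,232),tea=(382,129)).items():
    print(n,np.abs(a-b)[v-15:v+15,u-15:u+15].mean().round(2), "noise ref",np.abs(a-b)[215:235,530:560].mean().round(2))
print(r.hand_in())
```

```text
knob top/scene [0.5025 0.1734 0.154 ] [0.5039 0.1759 0.154 ] tri [0.5028 0.175  0.1531] place [0.5013 0.1788 0.038 ]
angles e,p,l1+180 162.4912678533192 163.64617811382357 163.51861336246546
pillar 1.66 noise ref 1.58
tumbler 1.69 noise ref 1.58
tea 1.71 noise ref 1.58
the job is handed in; nothing more can be done
None
```

The job is done and handed in at about 24 s of the 72 s allowed. I turned the tray one stop clockwise by its post. Then I gripped the fallen lantern by its body, stood it on the table and let go, took it up again by the knob and set it on the empty place.

Last checks before handing in:
- **Tray:** the empty place measured 162.5° and the opposite lantern's place 163.5°. The pointer was at 163.6°, so the tray is within about 1.2° (0.02 rad) of its stop.
- **Lantern:** it looks upright in both the top and scene pictures. Its knob is about 4 mm sideways from the place's centre, against a limit of 16 mm.
- **Lantern height:** I did not measure its underside directly. The knob top came out at 153.1 mm, against 154 mm expected when seated.
- **Bystanders:** the top pictures from before and after differ by no more than noise around the pillar candle, tumbler and tealight holder. The green look-alikes were not touched.
- **Robot:** the gripper was well clear of everything.

**One thing went wrong:** my first try at the knob closed on nothing. The finger tips seemed to sit about 20 mm higher than the reported TCP suggests. The lantern did not move, and gripping about 20 mm lower worked.

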